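# Lay out the fence-stop fixing kit on its outline mats

## Task

Lay out the fixing kit for the fence stop: put the star knob, the hexagon bolt, the hexagon nut and the smaller spanner that lie on the sliding carriage each in the middle of the blue mat that shows its outline. The knob stands lobes-down as it was found, nut and spanner lie flat, and bolt and spanner lie along their outlines, either way round. Leave the larger spanner and the blade flange where they are, and let go of everything.

Things in the scene. Friction and masses are not known exactly. Their poses are not given: they have to be found in the camera images.
- star_knob: black five-lobed star knob, 46 mm across and 20 mm high over the black lobes, with a brass boss on top (28 mm high in all), standing lobes-down on the carriage. Grip it across the lobes. Origin: centre of its underside; z up
- hex_bolt: bare-steel hexagon bolt lying on its side, 54 mm long; shank 12 mm thick, head 22 mm wide and 9 mm long. Origin: on the surface below the middle of its length; y runs along the bolt towards the head, z up. Grip it across the shank, whose axis there is about 8 mm above the surface
- hex_nut: bare-steel hexagon nut lying flat, 19 mm across the flats, 22 mm across the corners, 10 mm high. Origin: centre of its underside; x points at a flat, y at a corner, z up
- small_spanner: the smaller of two steel double open-ended spanners on the carriage, lying flat at the left of the work, 158 mm long, 39 mm wide over the jaws, 8 mm thick; straight shank 13 mm wide between the jaws. Origin: middle of the shank at its underside; x along the spanner, z up
- knob_mat: blue rubber mat, 80 x 80 mm and 3 mm thick, fixed to the surface, with a white five-lobed star in its middle. Origin: centre of its underside, so its top is 3 mm above the origin; z up
- bolt_mat: the same kind of blue mat, 80 x 80 x 3 mm, with the white outline of a bolt centred on it. Origin: centre of its underside; x runs along the drawn bolt, z up
- nut_mat: the same kind of blue mat, 80 x 80 x 3 mm, with a white hexagon of 20 mm in its middle. Origin: centre of its underside; z up
- spanner_mat: long blue mat, 178 x 56 x 3 mm, with the white outline of a spanner centred on it. Origin: centre of its underside; x along the drawn spanner, z up
- flange: bystander: grey steel blade flange, a disc of 70 mm with a raised hub, 22 mm high, at the right end of the work. Origin: centre of its underside. It stays where it is
- big_spanner: bystander: the larger of the two steel spanners, 187 mm long, 49 mm wide over the jaws, 8 mm thick, lying at the near edge of the carriage. Origin: middle of its shank at the underside; x along it. It stays where it is

How it is judged:
By the outcome, as a careful person would: the job done as asked, in the order asked, and still so for the second after the job is handed in, with the robot touching nothing.
It also fails if it takes over 106 s, if anything falls off the work surface, if the arm or the gripper's body presses on something with over 40 N, if the wrist force passes 120 N, or if a joint passes its speed limit or range.

## Robot

A 7-joint arm with a two-finger parallel gripper is mounted at the origin on a cart in front of the work surface, level with it; the furniture and walls round the work are solid. World frame = base frame: x ahead of the robot, y to its left, z up, the work surface at z = 0. Lengths are in mm, angles in rad, forces in N, time in s.
With the tool pointing down it reaches from about 425 to 950 mm from the base axis. Payload 4.7 kg.
Tool frame: the origin (TCP) lies where the fingers leave the gripper's body, on its centre line; the fingertips stand robot.tip_extent ahead of it and the grasp point (between the pads) lies 51 mm ahead of it (robot.tip_extent is the distance from the TCP to the fingertips, in mm); x points along the fingers, z is the direction in which the jaws open and shut, and the axes are right-handed (so a half turn about x gives the same grasp; the last joint's range is limited). The gripper opens to 87 mm and grips with 3 to 60 N. Pads are 19 mm wide; open, the fingers measure 117 mm over their backs; the gripper's body (75 mm by 190 mm) begins 51 mm behind the grasp point.
Start: joints at [-1.184, 0.469, -0.049, 1.532, 0.024, 1.141, -0.082], TCP at [272.61, 617.516, 292.273] pointing down, gripper open.
Joint ranges: [-2.59, 2.59], [-0.33, 1.99], [-1.39, 1.29], [0.1, 2.45], [-1.04, 4.18], [0.21, 1.99], [-2.66, 2.66]. Speed limits (rad/s): [2.57, 2.57, 3.14, 3.14, 3.14, 3.14, 3.14].

## Interface

Orientations are given as a 3x3 rotation matrix whose columns are the frame's x, y, z axes.
In Python, from bench import sensors, read_camera, robot gives the robot as it stands.
- The arm moves only by the tool apply_moves, never from a script. Its arguments are lists of equal length, an entry for each row: "offset": the shift along the tool's x, y, z each as a share of 75 cm, from -1 to 1, a list of three; "rot": the turn, a rotation vector about the tool's x, y, z each as a share of 0.15 rad, from -1 to 1, a list of three; "gripper": the closure in counts, from 0 (fully open) to 255 (shut). In form: {"offset": [[tx, ty, tz], ...], "rot": [[wx, wy, wz], ...], "gripper": [gripper, ...]}. A call has 1 to 8 rows; each row shifts and turns the commanded pose from where the row before left it, along the tool's axes as they then stand; what a row does not reach is not made up. A row lasts 1/8 s, in which the tool goes at most 62.5 mm and 10.7 degrees, less where a joint would pass 70% of its speed; a pose out of reach is approached as far as the arm can. A call with a number of a shift or a turn outside -1 to 1 is refused whole. A call with a gripper value outside its range is refused whole. The fingers move at their own pace and stop on an object; "grip_force" is the grip in N (left out, the last holds). Time passes only in rows, so rows that do not move let the fingers close. It gives the time, the measured TCP pose, the force and the opening at its end, in the units of the state.
- sensors.read_state(): the state, without advancing time (a new reading comes with each control period).
- read_camera(name): name is "side" or "top" or "wrist"; returns a dict with "pixels" (400x640x3 uint8, red, green, blue), "mtx" (3x3 intrinsics, pixels), "k1" (the pictures are not rectified: a ray, as slopes to the right and down, at radius r is drawn at 1 + k1 r^2 times it, then the intrinsics apply), "camera_from_world" (4x4, takes a point from world to camera coordinates). Camera axes: x right, y down, z forward; pixel columns grow to the right and rows downward; lengths in mm; the calibration is good to about 2 mm. A picture is of the moment at which its call begins. There is no depth.
- robot.finish_job(): hands the job in, once; it reports no verdict.
The state is a dict: "time": time; "joint_pos": joint angles; "dq": joint speeds; "effort": joint torques, N m; "position": TCP position; "tcp_rot": TCP orientation; "contact_force": force on the tool from outside, world axes, zero at the start; "wrist_torque": the same for the moment, N m; "gripper_width": opening from 0.0 (shut) to 1.0 (fully open).
Only numpy, scipy, OpenCV 4.12 (cv2) and the standard library are available. Lean on these libraries where they do the work, as an engineer would, in place of code of your own. Each camera call takes 0.05 s, during which the arm holds its last target.

## Working session

There is one attempt and no reset: what is moved stays moved. The work goes in short steps, Python scripts to look and compute and a tool call to move; the robot and the scene stay as the last step left them, time stands still between calls to the robot, and variables do not carry over. Pictures are saved under pics/ and viewed, and the job is handed in when it is done.

Besides the shell and the picture viewer there is one more tool, called by a JSON object that holds its "api" and its "payload", one argument or row to a line. apply_moves: Moves the arm, as the interface text tells. Its arguments: {"type":"object","properties":{"offset":{"type":"array"},"rot":{"type":"array"},"gripper":{"type":"array"},"grip_force":{"type":"number"}},"required":["offset","rot","gripper"]}

```bash
ls; mkdir -p pics; cat > h.py <<'E'
import numpy as np, cv2
from bench import sensors, read_camera, robot
def save(n,f):
    c=read_camera(n); cv2.imwrite('pics/'+f+'.png',cv2.cvtColor(c['pixels'],cv2.COLOR_RGB2BGR)); np.savez('pics/'+f+'.npz',**c); return c
def load(f): return dict(np.load('pics/'+f+'.npz'))
def ray(c,uv,z):
    K=np.array(c['mtx']);k=float(c['k1']);T=np.array(c['camera_from_world'])
    uv=np.atleast_2d(np.array(uv,float)).reshape(-1,1,2)
    s=cv2.undistortPoints(uv,K,np.array([k,0,0,0.]),None,None).reshape(-1,2)
    d=np.c_[s,np.ones(len(s))]@T[:3,:3]; o=-T[:3,:3].T@T[:3,3]
    return o+d*((z-o[2])/d[:,2])[:,None]
def proj(c,p):
    T=np.array(c['camera_from_world']);p=np.atleast_2d(np.array(p,float))@T[:3,:3].T+T[:3,3]
    s=p[:,:2]/p[:,2:];r=(s**2).sum(1,keepdims=True);s=s*(1+float(c['k1'])*r);K=np.array(c['mtx'])
    return s@K[:2,:2].T+K[:2,2]
E
python3 - <<'E'
from h import *
for n in('top','side','wrist'):
    c=save(n,n+'0');print(n,c['mtx'].tolist(),c['k1'],np.round(c['camera_from_world'],3).tolist())
s=sensors.read_state();print(s);print(robot.tip_extent)
E
```

```text
pics
top [[389.1341235390571, 0.0, 317.77954328625486], [0.0, 389.1341235390571, 201.75473647275214], [0.0, 0.0, 1.0]] -0.06588375824637824 [[-0.002, -1.0, -0.003, -0.453], [-0.98, 0.003, -0.199, 511.564], [0.199, 0.003, -0.98, 883.419], [0.0, 0.0, 0.0, 1.0]]
side [[377.47895156556353, 0.0, 314.42972824562435], [0.0, 377.47895156556353, 197.39962171999915], [0.0, 0.0, 1.0]] -0.019605672752772637 [[0.996, -0.086, -0.007, -493.48], [-0.06, -0.636, -0.769, 59.996], [0.061, 0.767, -0.639, 1260.9], [0.0, 0.0, 0.0, 1.0]]
wrist [[292.61364540133127, 0.0, 324.1234975661648], [0.0, 292.61364540133127, 201.44151361739574], [0.0, 0.0, 1.0]] -0.02313417204957782 [[0.405, 0.914, -0.002, -673.438], [0.884, -0.391, 0.258, -30.826], [0.236, -0.106, -0.966, 390.618], [0.0, 0.0, 0.0, 1.0]]
{'time': 0.15, 'joint_pos': array([-1.18387617,  0.46929514, -0.04862028,  1.53341313,  0.02410285,
        1.14101902, -0.08229468]), 'dq': array([ 0.00026515, -0.00234354,  0.00016191, -0.00313714,  0.00050794,
       -0.00050974, -0.00052316]), 'effort': array([ 8.57078453e-05, -5.08428133e+01, -8.14464223e-02, -2.36419415e+01,
       -6.14420255e-02,  3.55585653e-02,  1.32560535e-04]), 'position': array([272.48424787, 617.16849365, 291.41694709]), 'tcp_rot': array([[-5.88494066e-04, -9.14807398e-01,  4.03889934e-01],
       [-1.43294944e-03,  4.03890361e-01,  9.14806276e-01],
       [-9.99998800e-01, -4.03957891e-05, -1.54855983e-03]]), 'contact_force': array([ 0.68845365, -0.09849781,  0.46139769]), 'wrist_torque': array([ 0.04734444,  0.00171837, -0.01705539]), 'gripper_width': 0.9976067172112363}
69.7
```

View pics/top0.png

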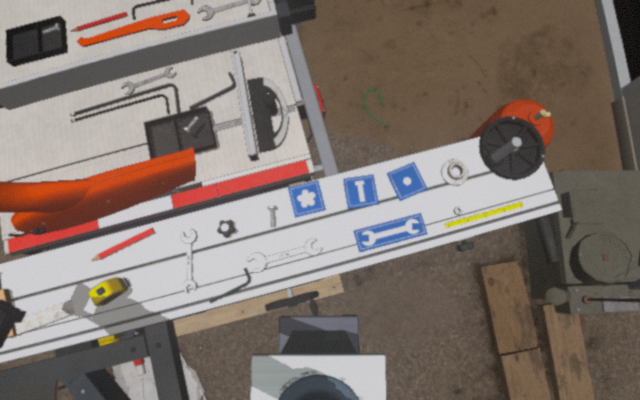

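View pics/side0.png

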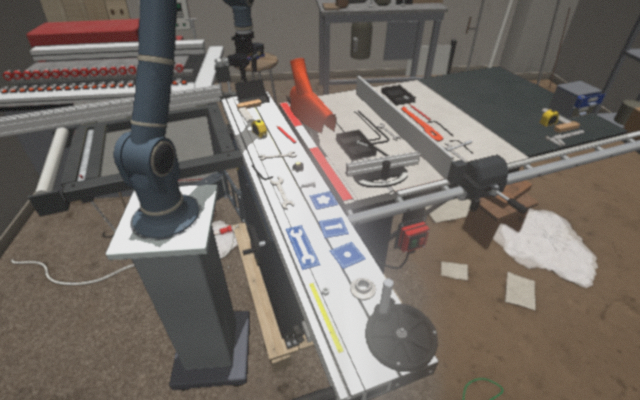

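View pics/wrist0.png

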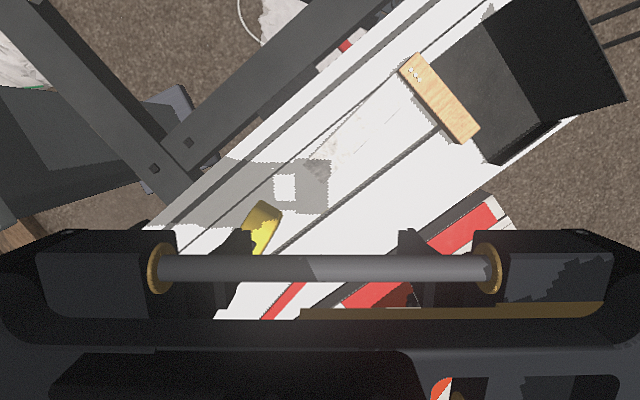

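The top view shows the small spanner (190,260), knob (227,228), bolt (272,215) and nut (458,211). The mats are the knob mat (307,198), bolt mat (361,190), nut mat (407,181) and spanner mat (390,233). The big spanner is at (285,254) and the flange at (455,172). Next I'll get coarse positions and see what the wrist camera can cover.

```bash
python3 - <<'E'
from h import *
c=load('top0')
for n,p,z in [('span',(190,260),5),('knob',(227,228),20),('bolt',(272,215),8),('knobmat',(307,198),3),('boltmat',(361,190),3),('nutmat',(407,181),3),('flange',(455,172),20),('spmat',(390,233),3),('nut',(458,211),10),('big',(285,254),8),('wheel',(515,148),0),('crankarm',(290,303),0)]:
    print(n,ray(c,p,z).round())
w=load('wrist0');T=w['camera_from_world'];s=sensors.read_state()
R=s['tcp_rot'];o=-T[:3,:3].T@T[:3,3]
print('cam in tool',R.T@(o-s['position']),'\n',R.T@T[:3,:3].T)
print(ray(w,[(320,200),(0,0),(639,0),(320,0),(320,230)],0).round())
i=cv2.cvtColor(c['pixels'],cv2.COLOR_RGB2BGR)[130:310,160:500]
cv2.imwrite('pics/topcrop.png',cv2.resize(i,(800,424),interpolation=cv2.INTER_CUBIC))
E
```

```text
span [[375. 315.   5.]]
knob [[453. 222.  20.]]
bolt [[487. 113.   8.]]
knobmat [[531.  26.   3.]]
boltmat [[ 552. -112.    3.]]
nutmat [[ 575. -231.    3.]]
flange [[ 594. -351.   20.]]
spmat [[ 441. -182.    3.]]
nut [[ 495. -355.   10.]]
big [[390.  79.   8.]]
wheel [[ 666. -526.    0.]]
crankarm [[272.  66.   0.]]
cam in tool [-92.64860729  70.46129428  -0.56085805] 
 [[ 3.13318662e-04 -2.58345242e-01  9.66052606e-01]
 [-1.02054729e-03 -9.66052233e-01 -2.58344811e-01]
 [ 9.99999430e-01 -9.04958120e-04 -5.66335730e-04]]
[[ 297.  599.    0.]
 [ -82.  350.    0.]
 [ 226. 1045.    0.]
 [  79.  696.    0.]
 [ 337.  581.    0.]]
```

View pics/topcrop.png

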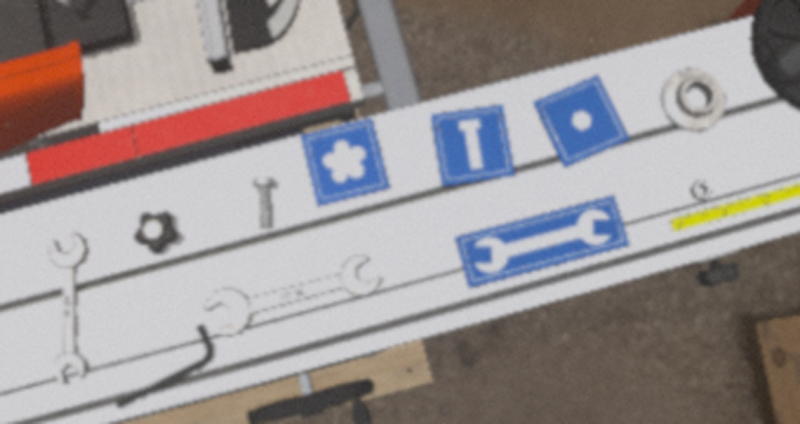

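```bash
cat >> h.py <<'E'
def plan(t,ang=None,n=None):
    """t: TCP target world, ang: world angle (deg) of tool z. prints tool-frame delta in shares"""
    s=sensors.read_state();R=s['tcp_rot'];p=s['position']
    th=np.degrees(np.arctan2(R[1,2],R[0,2]))
    print('t',round(s['time'],2),'pos',p.round(1),'zang',round(th,2),'w',round(s['gripper_width']*87,1))
    if ang is not None:
        a=np.radians(ang);Rt=np.array([[0,-np.sin(a),np.cos(a)],[0,np.cos(a),np.sin(a)],[-1,0,0.]])
        Rt[:,1]=np.cross(Rt[:,2],Rt[:,0])
        rv=cv2.Rodrigues(R.T@Rt)[0].ravel(); print('rotvec share total',(rv/.15).round(3)); R=Rt
    d=R.T@(np.array(t)-p); print('offset share total (after turn)',(d/750).round(4),'min rows',np.linalg.norm(d)/62.5, 'mm',d.round(1))
E
python3 - <<'E'
from h import *
plan([600,0,292],90)
E
```

```text
t 0.15 pos [272.5 617.2 291.4] zang 66.18 w 86.8
rotvec share total [-2.772e+00 -1.000e-02 -2.000e-03]
offset share total (after turn) [-8.000e-04 -4.367e-01 -8.229e-01] min rows 11.178995817835437 mm [-6.000e-01 -3.275e+02 -6.172e+02]
```

{"api": "apply_moves", "payload": {
  "offset": [
    [0, 0, 0],
    [0, 0, 0],
    [0, 0, 0],
    [0, -0.0364, -0.0686],
    [0, -0.0364, -0.0686],
    [0, -0.0364, -0.0686],
    [0, -0.0364, -0.0686],
    [0, -0.0364, -0.0686]
  ],
  "rot": [
    [-0.924, 0, 0],
    [-0.924, 0, 0],
    [-0.924, 0, 0],
    [0, 0, 0],
    [0, 0, 0],
    [0, 0, 0],
    [0, 0, 0],
    [0, 0, 0]
  ],
  "gripper": [0, 0, 0, 0, 0, 0, 0, 0],
  "grip_force": 20
}}

```text
time: 1.15
position: [409.8, 358.3, 292.1]
tcp_rot: [[0.0, -1.0, 0.0], [0.0, 0.0, 1.0], [-1.0, -0.0, 0.0]]
contact_force: [1.3, 1.0, 0.3]
gripper_width: 1.0
```

{"api": "apply_moves", "payload": {
  "offset": [
    [0, -0.0364, -0.0686],
    [0, -0.0364, -0.0686],
    [0, -0.0364, -0.0686],
    [0, -0.0364, -0.0686],
    [0, -0.0364, -0.0686],
    [0, -0.0364, -0.0686],
    [0, -0.0364, -0.0686],
    [0, 0, 0]
  ],
  "rot": [
    [0, 0, 0],
    [0, 0, 0],
    [0, 0, 0],
    [0, 0, 0],
    [0, 0, 0],
    [0, 0, 0],
    [0, 0, 0],
    [0, 0, 0]
  ],
  "gripper": [0, 0, 0, 0, 0, 0, 0, 0]
}}

```text
time: 2.15
position: [601.3, -6.1, 291.9]
tcp_rot: [[0.0, -1.0, 0.009], [-0.003, 0.009, 1.0], [-1.0, -0.0, -0.003]]
contact_force: [-1.0, 0.4, 0.2]
gripper_width: 0.999
```

```bash
python3 - <<'E'
from h import *
save('wrist','w1');save('top','t1')
plan([600,0,292],90)
E
```

```text
t 2.25 pos [ 6.000e+02 -1.000e-01  2.917e+02] zang 89.93 w 86.7
rotvec share total [-0.009  0.003 -0.008]
offset share total (after turn) [-0.0005  0.      0.0002] min rows 0.005816146999414794 mm [-0.3  0.   0.1]
```

View pics/w1.png

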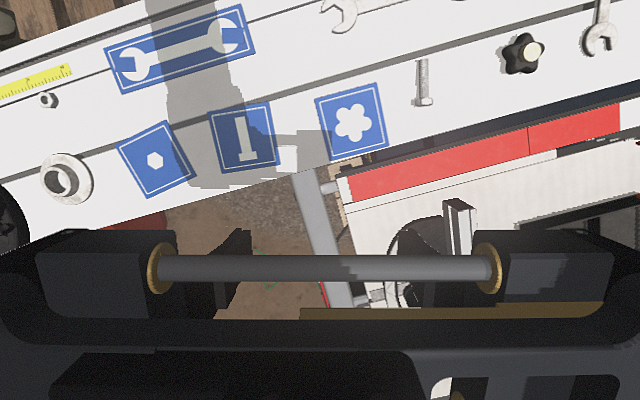

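Everything but part of the small spanner is in view. The knob is at (522,54), the bolt at (423,82) and the nut at (48,100). The mats are the knob mat (352,121), bolt mat (245,137), nut mat (155,159) and spanner mat (180,48).

```bash
cat > m.py <<'E'
from h import *
def blobs(m,roi=None,mn=40):
    if roi: 
        k=np.zeros_like(m);x0,y0,x1,y1=roi;k[y0:y1,x0:x1]=m[y0:y1,x0:x1];m=k
    cs,_=cv2.findContours(m,cv2.RETR_EXTERNAL,cv2.CHAIN_APPROX_NONE)
    return sorted([q for q in cs if cv2.contourArea(q)>mn],key=cv2.contourArea,reverse=True)
def rect(c,q,z):
    g=ray(c,q.reshape(-1,2),z)[:,:2].astype(np.float32)
    (x,y),(w,h),a=cv2.minAreaRect(g)
    if w<h: a+=90;w,h=h,w
    return np.round([x,y,w,h,a%180],1)
def mats(c,roi=(0,0,640,225)):
    hsv=cv2.cvtColor(c['pixels'],cv2.COLOR_RGB2HSV)
    m=cv2.inRange(hsv,(100,110,30),(125,255,255)); m=cv2.morphologyEx(m,cv2.MORPH_CLOSE,np.ones((3,3)))
    return [(rect(c,q,3),cv2.boundingRect(q)) for q in blobs(m,roi,300)]
E
python3 - <<'E'
from m import *
c=load('w1')
for r in mats(c): print(*r)
px=c['pixels'];hsv=cv2.cvtColor(px,cv2.COLOR_RGB2HSV);g=hsv[...,2]
# knob
for q in blobs(cv2.inRange(g,0,90),(490,20,555,90)): print('knobdark',rect(c,q,10),rect(c,q,20),cv2.boundingRect(q))
for q in blobs(cv2.inRange(hsv,(15,50,120),(40,255,255)),(500,30,550,75),10): print('boss',rect(c,q,28),cv2.boundingRect(q))
def up(roi,f):
    x0,y0,x1,y1=roi;s=760/(x1-x0);cv2.imwrite(f'pics/{f}.png',cv2.resize(cv2.cvtColor(px[y0:y1,x0:x1],cv2.COLOR_RGB2BGR),None,fx=s,fy=s,interpolation=cv2.INTER_CUBIC))
up((390,20,560,130),'c1');up((20,80,200,200),'c2')
E
```

```text
[530.   28.   78.7  78.   13.8] (315, 83, 74, 77)
[ 574.5 -228.8   78.9   78.7  113.1] (115, 120, 81, 79)
[ 447.4 -197.9  141.7   54.9  104.4] (104, 13, 110, 81)
[ 425.9 -114.1   54.7   37.6   14.2] (217, 4, 38, 57)
[ 548.4 -109.6   78.2   78.2    7.7] (208, 110, 72, 63)
[525.5 -89.4  40.3  31.6   8.2] (245, 102, 30, 33)
knobdark [454.  224.5  45.   38.8  15.4] [456.  218.3  43.8  37.7  15.4] (502, 33, 35, 41)
```

View pics/c1.png

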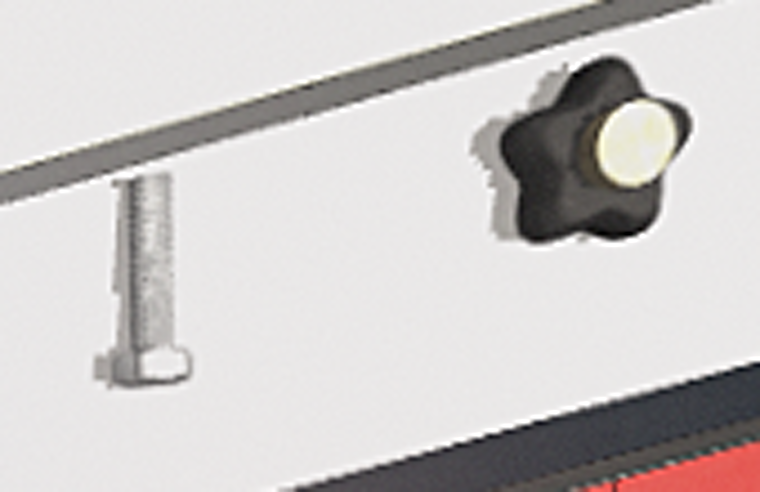

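View pics/c2.png

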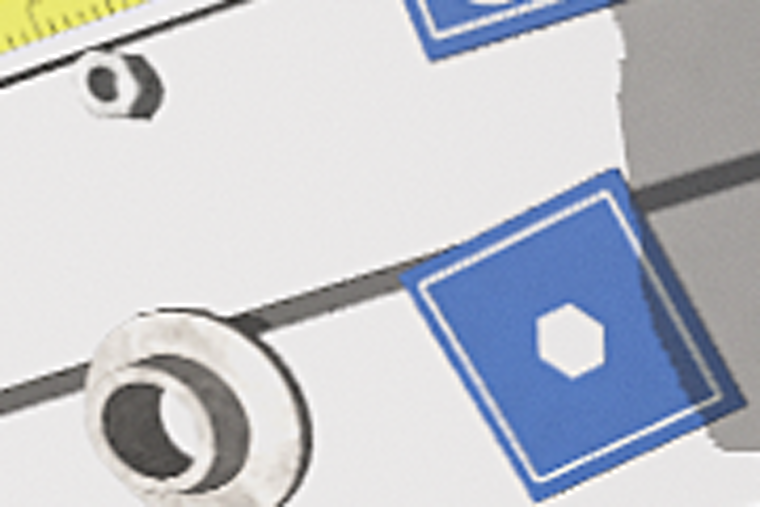

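```bash
python3 - <<'E'
from m import *
c=load('w1')
print('boss',ray(c,(532.5,52),28))
tips=np.array([(608,58),(691,125),(652,238),(533,240),(505,130)])/4.47+[390,20]
g=ray(c,tips,12)[:,:2];print(g.round(1),g.mean(0));o=g-g.mean(0);print(np.degrees(np.arctan2(o[:,1],o[:,0])).round(),np.hypot(*o.T))
plan([453,223,200],76)
E
```

```text
boss [[454.1750136  228.55104861  28.        ]]
[[430.4 228.2]
 [446.3 252.9]
 [474.1 246.8]
 [474.7 214.5]
 [447.7 203.4]] [454.65449352 229.17052868]
[-178.  109.   42.  -36. -105.] [24.249022   25.12451102 26.2955731  24.81364411 26.72085992]
t 2.25 pos [ 6.000e+02 -1.000e-01  2.917e+02] zang 89.93 w 86.7
rotvec share total [ 1.62   0.002 -0.009]
offset share total (after turn) [0.1222 0.2622 0.2413] min rows 4.519778467897022 mm [ 91.7 196.6 180.9]
```

```bash
python3 - <<'E'
from h import *
plan([454.4,228.8,200],75)
E
```

```text
t 2.25 pos [ 6.000e+02 -1.000e-01  2.917e+02] zang 89.93 w 86.7
rotvec share total [ 1.737  0.002 -0.009]
offset share total (after turn) [0.1222 0.2665 0.2446] min rows 4.58200197296331 mm [ 91.7 199.9 183.4]
```

{"api": "apply_moves", "payload": {
  "offset": [
    [0, 0, 0],
    [0, 0, 0],
    [0.0204, 0.0444, 0.0408],
    [0.0204, 0.0444, 0.0408],
    [0.0204, 0.0444, 0.0408],
    [0.0204, 0.0444, 0.0408],
    [0.0204, 0.0444, 0.0408],
    [0.0204, 0.0444, 0.0408]
  ],
  "rot": [
    [0.868, 0, 0],
    [0.868, 0, 0],
    [0, 0, 0],
    [0, 0, 0],
    [0, 0, 0],
    [0, 0, 0],
    [0, 0, 0],
    [0, 0, 0]
  ],
  "gripper": [0, 0, 0, 0, 0, 0, 0, 0]
}}

```text
time: 3.25
position: [452.0, 231.8, 200.2]
tcp_rot: [[-0.0, -0.967, 0.254], [0.001, 0.254, 0.967], [-1.0, 0.0, 0.001]]
contact_force: [1.6, 1.0, -0.4]
gripper_width: 1.002
```

{"api": "apply_moves", "payload": {
  "offset": [
    [0, 0, 0],
    [0, 0, 0]
  ],
  "rot": [
    [0, 0, 0],
    [0, 0, 0]
  ],
  "gripper": [0, 0]
}}

```text
time: 3.5
position: [453.9, 229.6, 200.7]
tcp_rot: [[0.0, -0.967, 0.255], [0.0, 0.255, 0.967], [-1.0, -0.0, 0.0]]
contact_force: [1.1, -1.0, 0.1]
gripper_width: 1.0
```

```bash
python3 - <<'E'
from h import *
c=save('wrist','w2')
print(proj(c,[[454.4,228.8,28],[454.4,228.8,0]]).round())
plan([454.4,228.8,73],75)
E
```

```text
[[324. 202.]
 [324. 195.]]
t 3.55 pos [454.6 228.9 200.9] zang 75.09 w 87.2
rotvec share total [0.01  0.003 0.005]
offset share total (after turn) [ 0.1705  0.0002 -0.0002] min rows 2.0459406599968712 mm [ 1.279e+02  2.000e-01 -1.000e-01]
```

View pics/w2.png

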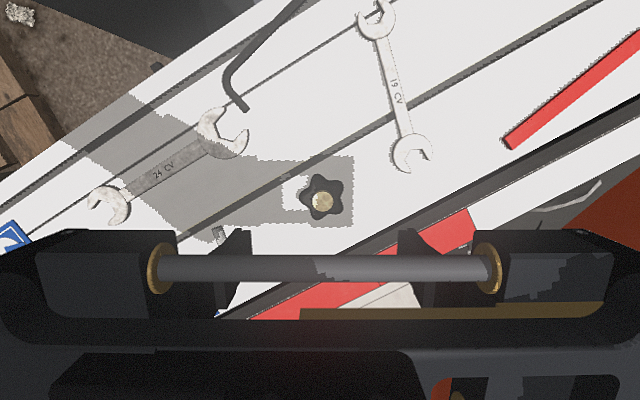

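The boss is seen at (322,201) against a predicted (324,202), so I'll descend and grip.

{"api": "apply_moves", "payload": {
  "offset": [
    [0.055, 0, 0.001],
    [0.055, 0, 0],
    [0.035, 0, 0],
    [0.025, 0, 0],
    [0, 0, 0],
    [0, 0, 0],
    [0, 0, 0],
    [0, 0, 0]
  ],
  "rot": [
    [0, 0, 0],
    [0, 0, 0],
    [0, 0, 0],
    [0, 0, 0],
    [0, 0, 0],
    [0, 0, 0],
    [0, 0, 0],
    [0, 0, 0]
  ],
  "gripper": [0, 0, 0, 0, 40, 80, 120, 160]
}}

```text
time: 4.55
position: [455.0, 229.9, 73.7]
tcp_rot: [[0.001, -0.966, 0.258], [0.001, 0.258, 0.966], [-1.0, -0.001, 0.001]]
contact_force: [-0.4, -1.0, -0.1]
gripper_width: 0.63
```

{"api": "apply_moves", "payload": {
  "offset": [
    [0, 0, 0],
    [0, 0, 0],
    [0, 0, 0],
    [0, 0, 0]
  ],
  "rot": [
    [0, 0, 0],
    [0, 0, 0],
    [0, 0, 0],
    [0, 0, 0]
  ],
  "gripper": [220, 220, 220, 220]
}}

```text
time: 5.05
position: [454.7, 229.8, 73.3]
tcp_rot: [[0.0, -0.966, 0.257], [0.0, 0.257, 0.966], [-1.0, -0.0, 0.0]]
contact_force: [-0.9, -0.1, 5.7]
gripper_width: 0.491
```

```bash
python3 - <<'E'
from m import *
plan([530,28,180],75)
c=load('w2');s=c['pixels'];print([round(x,1) for x in ray(c,(322,201),28)[0]])
E
```

```text
t 5.05 pos [454.7 229.8  73.3] zang 75.08 w 42.7
rotvec share total [0.009 0.002 0.001]
offset share total (after turn) [-0.1423 -0.1666 -0.2339] min rows 3.8456275138755447 mm [-106.7 -124.9 -175.4]
[np.float64(453.3), np.float64(227.1), np.float64(28.0)]
```

{"api": "apply_moves", "payload": {
  "offset": [
    [-0.04, 0, 0],
    [-0.06, 0, 0],
    [-0.0423, -0.027, -0.04],
    [0, -0.028, -0.0392],
    [0, -0.028, -0.0392],
    [0, -0.028, -0.0392],
    [0, -0.028, -0.0392],
    [0, -0.028, -0.0392]
  ],
  "rot": [
    [0, 0, 0],
    [0, 0, 0],
    [0, 0, 0],
    [0, 0, 0],
    [0, 0, 0],
    [0, 0, 0],
    [0, 0, 0],
    [0, 0, 0]
  ],
  "gripper": [220, 220, 220, 220, 220, 220, 220, 220]
}}

```text
time: 6.05
position: [530.2, 25.5, 179.2]
tcp_rot: [[-0.0, -0.966, 0.257], [0.0, 0.257, 0.966], [-1.0, 0.001, 0.0]]
contact_force: [0.3, 0.6, -0.9]
gripper_width: 0.493
```

{"api": "apply_moves", "payload": {
  "offset": [
    [0, 0, 0],
    [0, 0, 0]
  ],
  "rot": [
    [0, 0, 0],
    [0, 0, 0]
  ],
  "gripper": [220, 220]
}}

```text
time: 6.3
position: [529.6, 27.1, 179.2]
tcp_rot: [[-0.001, -0.966, 0.257], [0.001, 0.257, 0.966], [-1.0, 0.001, 0.0]]
contact_force: [0.1, 0.4, -0.6]
gripper_width: 0.496
```

```bash
python3 - <<'E'
from m import *
c=save('wrist','w3')
plan([530,28,180],75)
for r in mats(c,(0,0,640,400)): print(*r)
E
```

```text
t 6.35 pos [529.6  27.7 179.3] zang 75.18 w 43.2
rotvec share total [ 0.021  0.003 -0.007]
offset share total (after turn) [-0.0009 -0.0005  0.0005] min rows 0.014074269297338538 mm [-0.7 -0.3  0.4]
[ 443.  -182.   177.2   55.4  104.3] (0, 94, 171, 142)
[ 511.6 -111.2   83.4   28.3   79.6] (144, 202, 84, 34)
[ 577.9 -215.8   45.1   20.1  164.7] (103, 281, 26, 38)
[544.1  60.8  34.7  20.9  13.9] (358, 185, 23, 41)
```

View pics/w3.png

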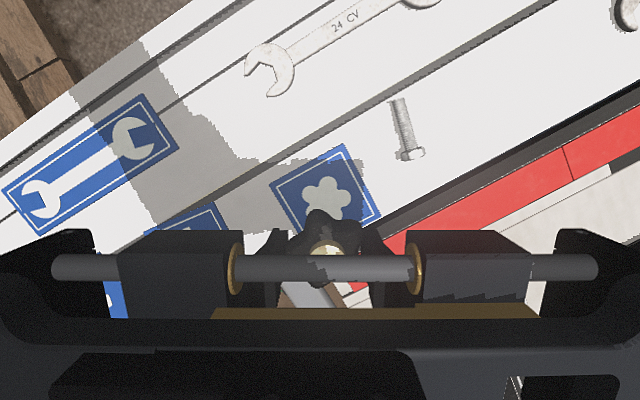

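```bash
python3 - <<'E'
from m import *
c=load('w3')
print(ray(c,[(270,178),(381,215),(345,144),(325.5,196.5)],3).round(1))
print('star',proj(c,[530,28,3]))
plan([529.6,26.6,76.3],75)
E
```

```text
[[495.7 -16.6   3. ]
 [557.8  75.8   3. ]
 [483.5  58.4   3. ]
 [526.3  28.8   3. ]]
star [[325.67540882 200.40652037]]
t 6.35 pos [529.6  27.7 179.3] zang 75.18 w 43.2
rotvec share total [ 0.021  0.003 -0.007]
offset share total (after turn) [ 0.1373 -0.0004 -0.0014] min rows 1.6479027732868503 mm [103.   -0.3  -1.1]
```

```bash
python3 - <<'E'
from m import *
for f,roi in(('w1',(325,92,378,152)),('t1',(296,187,320,211)),('t1',(292,180,324,215))):
    c=load(f);hsv=cv2.cvtColor(c['pixels'],cv2.COLOR_RGB2HSV)
    for q in blobs(cv2.inRange(hsv,(0,0,110),(180,90,255)),roi,30):
        M=cv2.moments(q);ct=(M['m10']/M['m00'],M['m01']/M['m00']);print(f,'star',np.round(ct,1),ray(c,ct,3).round(1),rect(c,q,3))
c=load('t1')
for r in mats(c,(280,160,430,255)): print(*r)
c=load('w3');hsv=cv2.cvtColor(c['pixels'],cv2.COLOR_RGB2HSV);m=cv2.inRange(hsv,(100,80,20),(125,255,255))
for q in blobs(m,(255,140,390,245),200): print(cv2.boundingRect(q),rect(c,q,3),cv2.approxPolyDP(q,5,True).reshape(-1,2).tolist())
E
```

```text
w1 star [352.1 122.1] [[529.5  28.4   3. ]] [529.7  29.9  46.6  45.2 176. ]
w1 star [328.2 137.7] [[548.5  -1.8   3. ]] [546.7  -2.2  38.2   6.6   5.8]
w1 star [340.8  96.2] [[498.4  14.    3. ]] [497.9  15.8  44.3   2.6 103.8]
t1 star [307.5 198.5] [[529.9  24.4   3. ]] [530.1  24.6  59.6  58.7 179.8]
t1 star [307.5 197. ] [[533.8  24.4   3. ]] [534.2  24.7  88.3  79.4 179.8]
[ 574.  -228.8   77.6   76.5  113.4] (388, 163, 39, 37)
(279, 154, 93, 75) [530.   27.7  66.1  65.8  14. ] [[340, 154], [279, 187], [303, 228], [308, 203], [301, 190], [324, 175], [351, 194], [342, 219], [371, 214]]
(269, 144, 112, 89) [529.5  27.9  79.5  79.   13.8] [[343, 144], [269, 184], [298, 232], [274, 187], [340, 150], [375, 214], [361, 225], [380, 216]]
```

{"api": "apply_moves", "payload": {
  "offset": [
    [0.06, 0, -0.0014],
    [0.045, 0, 0],
    [0.022, 0, 0],
    [0.01, 0, 0],
    [0, 0, 0],
    [0, 0, 0]
  ],
  "rot": [
    [0, 0, 0],
    [0, 0, 0],
    [0, 0, 0],
    [0, 0, 0],
    [0, 0, 0],
    [0, 0, 0]
  ],
  "gripper": [220, 220, 220, 220, 220, 220]
}}

```text
time: 7.1
position: [530.5, 25.5, 77.8]
tcp_rot: [[0.002, -0.966, 0.257], [0.0, 0.257, 0.966], [-1.0, -0.002, 0.001]]
contact_force: [1.2, -0.3, -0.8]
gripper_width: 0.496
```

{"api": "apply_moves", "payload": {
  "offset": [
    [0, 0, 0],
    [0, 0, 0],
    [0, 0, 0],
    [0, 0, 0],
    [0, 0, 0],
    [-0.04, 0, 0],
    [-0.06, 0, 0],
    [-0.06, 0, 0]
  ],
  "rot": [
    [0, 0, 0],
    [0, 0, 0],
    [0, 0, 0],
    [0, 0, 0],
    [0, 0, 0],
    [0, 0, 0],
    [0, 0, 0],
    [0, 0, 0]
  ],
  "gripper": [100, 85, 60, 30, 0, 0, 0, 0]
}}

```text
time: 8.1
position: [529.5, 25.4, 197.9]
tcp_rot: [[-0.001, -0.966, 0.258], [-0.0, 0.258, 0.966], [-1.0, 0.001, -0.0]]
contact_force: [0.5, 0.4, 0.4]
gripper_width: 0.994
```

```bash
python3 - <<'E'
from m import *
c=save('wrist','w4')
plan([487,113,200],90)
E
```

```text
t 8.15 pos [532.7  25.4 203.8] zang 75.06 w 86.6
rotvec share total [-1.739  0.019  0.064]
offset share total (after turn) [0.0051 0.0609 0.1168] min rows 1.5815286364987473 mm [ 3.8 45.7 87.6]
```

View pics/w4.png

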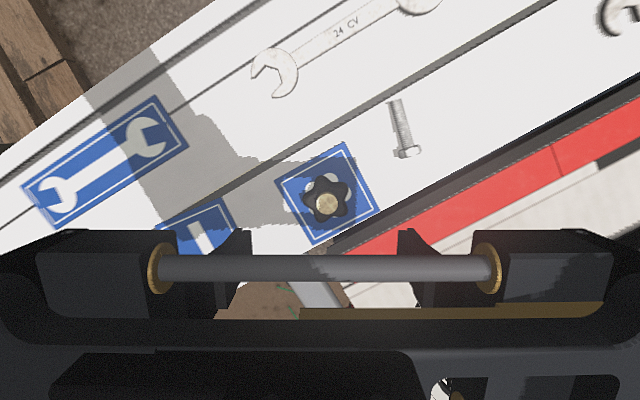

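```bash
python3 - <<'E'
from m import *
c=load('w4');px=c['pixels'];hsv=cv2.cvtColor(px,cv2.COLOR_RGB2HSV)
for q in blobs(cv2.inRange(hsv,(12,40,90),(40,255,255)),(310,188,345,220),20):
    M=cv2.moments(q);ct=(M['m10']/M['m00'],M['m01']/M['m00']);print('boss',np.round(ct,1),ray(c,ct,31).round(1),rect(c,q,31))
m=cv2.inRange(hsv,(100,80,20),(125,255,255))
for q in blobs(m,(255,140,390,250),200): print('mat',rect(c,q,3))
i=cv2.cvtColor(px[130:260,250:440],cv2.COLOR_RGB2BGR)
cv2.imwrite('pics/c4.png',cv2.resize(i,None,fx=4,fy=4,interpolation=cv2.INTER_CUBIC)[:,:800])
i=cv2.cvtColor(px[80:180,360:460],cv2.COLOR_RGB2BGR)
cv2.imwrite('pics/c5.png',cv2.resize(i,None,fx=6,fy=6,interpolation=cv2.INTER_CUBIC))
E
```

```text
boss [327.1 203.2] [[530.6  27.2  31. ]] [530.4  27.2  21.   18.5 165. ]
mat [530.   27.6  79.6  79.3 103.8]
```

View pics/c4.png

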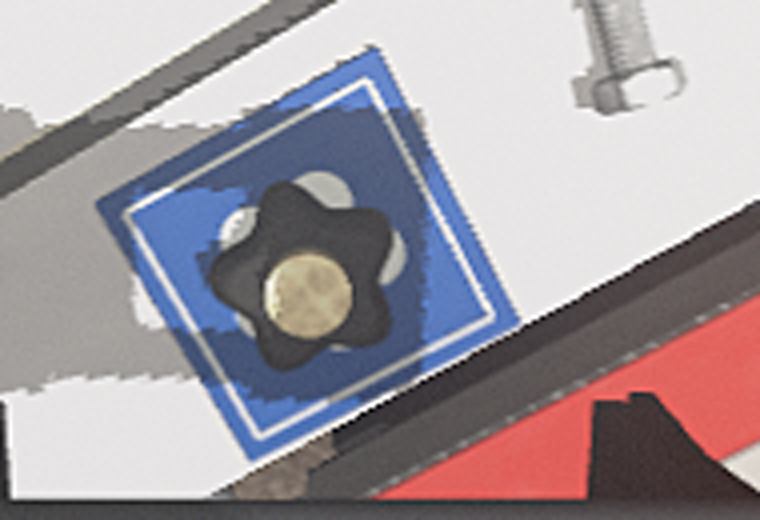

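View pics/c5.png

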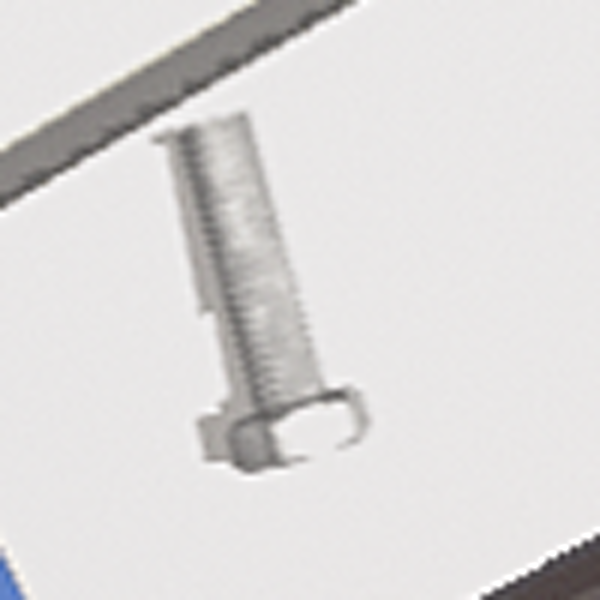

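The knob sits within 1 mm of the middle of its mat. Next is the bolt, with shank points at about (395.8,100) and (407.3,145.8).

```bash
python3 - <<'E'
from m import *
c=load('w4')
p=ray(c,[(395.8,100),(407.3,145.8),(410.5,156)],8);print(p.round(1))
d=p[2]-p[0];print('len',np.linalg.norm(d),'ang',np.degrees(np.arctan2(d[1],d[0])),'mid',(p[0]+p[2])/2)
d=p[1]-p[0];print('shank ang',np.degrees(np.arctan2(d[1],d[0])))
# mats from w1
c=load('w1')
print(proj(c,p[:2]))
px=c['pixels'];hsv=cv2.cvtColor(px,cv2.COLOR_RGB2HSV)
i=cv2.cvtColor(px[95:185,195:290],cv2.COLOR_RGB2BGR)
cv2.imwrite('pics/c6.png',cv2.resize(i,None,fx=6,fy=6,interpolation=cv2.INTER_CUBIC))
E
```

```text
[[457.9 112.    8. ]
 [501.5 114.3   8. ]
 [511.9 115.5   8. ]]
len 54.03977929439881 ang 3.6699794498755267 mid [484.88837968 113.7437344    8.        ]
shank ang 3.0313777909072837
[[423.68466457  59.26466617]
 [423.05663145  97.84873839]]
```

View pics/c6.png

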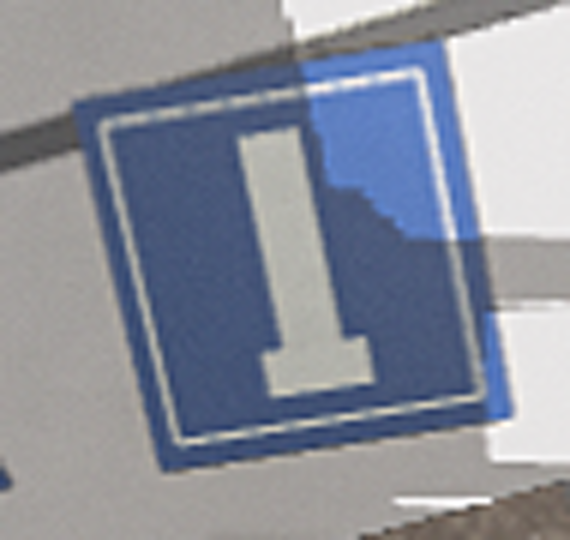

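```bash
python3 - <<'E'
from m import *
c=load('w1')
k=lambda a:ray(c,np.array(a)/6+[195,95],3)[:,:2]
q=k([(75,100),(445,40),(513,415),(165,470)]);print(q.round(1),q.mean(0),[np.linalg.norm(q[i]-q[i-1]).round(1) for i in range(4)])
o=k([(268,131),(320,390)]);d=o[1]-o[0];print(o,o.mean(0),np.linalg.norm(d),np.degrees(np.arctan2(d[1],d[0])))
d=q[3]-q[0]+q[2]-q[1];print(np.degrees(np.arctan2(d[1],d[0])))
plan([485,113.7,72.5],93.3)
E
```

```text
[[ 514.6 -153.2]
 [ 503.8  -74.9]
 [ 581.7  -64.5]
 [ 593.  -141.9]] [ 548.2929509  -108.60600369] [np.float64(79.2), np.float64(79.1), np.float64(78.6), np.float64(78.2)]
[[ 521.47246146 -113.11798721]
 [ 575.8345961  -106.23552778]] [ 548.65352878 -109.67675749] 54.79607586438693 7.215482533789557
7.925562113369487
t 8.15 pos [532.7  25.4 203.8] zang 75.06 w 86.6
rotvec share total [-2.123  0.017  0.065]
offset share total (after turn) [0.1751 0.0567 0.1212] min rows 2.644347447783827 mm [131.3  42.5  90.9]
```

{"api": "apply_moves", "payload": {
  "offset": [
    [0, 0, 0],
    [0, 0, 0],
    [0, 0, 0],
    [0.03, 0.0284, 0.0606],
    [0.03, 0.0283, 0.0606],
    [0, 0, 0],
    [0, 0, 0]
  ],
  "rot": [
    [-0.708, 0, 0],
    [-0.708, 0, 0],
    [-0.708, 0, 0],
    [0, 0, 0],
    [0, 0, 0],
    [0, 0, 0],
    [0, 0, 0]
  ],
  "gripper": [0, 0, 0, 0, 0, 0, 0],
  "grip_force": 30
}}

```text
time: 9.02
position: [482.5, 113.4, 152.0]
tcp_rot: [[0.001, -0.998, -0.058], [-0.0, -0.058, 0.998], [-1.0, -0.001, -0.0]]
contact_force: [0.3, 0.7, 0.9]
gripper_width: 1.001
```

```bash
python3 - <<'E'
from m import *
c=save('wrist','w5')
print(proj(c,[(457.9,112,8),(511.9,115,8)]))
plan([485,113.7,72.5],93.3)
i=cv2.cvtColor(c['pixels'][100:250,250:400],cv2.COLOR_RGB2BGR)
cv2.imwrite('pics/c7.png',cv2.resize(i,None,fx=4,fy=4,interpolation=cv2.INTER_CUBIC))
E
```

```text
[[324.88342477 181.20719739]
 [324.73351897 242.3512752 ]]
t 9.07 pos [482.9 112.8 152.2] zang 93.25 w 86.9
rotvec share total [-0.005 -0.002  0.008]
offset share total (after turn) [ 0.1063 -0.0029  0.001 ] min rows 1.2761816579070975 mm [79.7 -2.2  0.8]
```

View pics/c7.png

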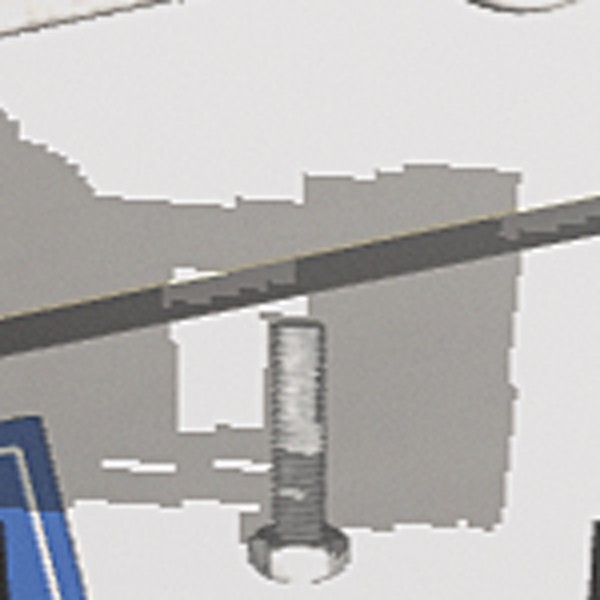

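{"api": "apply_moves", "payload": {
  "offset": [
    [0.045, -0.0029, 0.001],
    [0.035, 0, 0],
    [0.018, 0, 0],
    [0.0085, 0, 0],
    [0, 0, 0],
    [0, 0, 0],
    [0, 0, 0],
    [0, 0, 0]
  ],
  "rot": [
    [0, 0, 0],
    [0, 0, 0],
    [0, 0, 0],
    [0, 0, 0],
    [0, 0, 0],
    [0, 0, 0],
    [0, 0, 0],
    [0, 0, 0]
  ],
  "gripper": [0, 0, 0, 50, 100, 150, 190, 220]
}}

```text
time: 10.07
position: [484.4, 114.6, 72.4]
tcp_rot: [[0.001, -0.998, -0.058], [0.0, -0.058, 0.998], [-1.0, -0.001, 0.0]]
contact_force: [-0.8, 0.3, 0.2]
gripper_width: 0.512
```

{"api": "apply_moves", "payload": {
  "offset": [
    [0, 0, 0],
    [0, 0, 0],
    [0, 0, 0],
    [0, 0, 0],
    [0, 0, 0]
  ],
  "rot": [
    [0, 0, 0],
    [0, 0, 0],
    [0, 0, 0],
    [0, 0, 0],
    [0, 0, 0]
  ],
  "gripper": [255, 255, 255, 255, 255]
}}

```text
time: 10.7
position: [484.2, 114.5, 72.0]
tcp_rot: [[-0.0, -0.998, -0.058], [0.0, -0.058, 0.998], [-1.0, 0.0, 0.0]]
contact_force: [-0.9, 0.7, -0.5]
gripper_width: 0.122
```

```bash
python3 - <<'E'
from m import *
plan([548.4,-109.2,160],97.6)
E
```

```text
t 10.7 pos [484.2 114.5  72. ] zang 93.33 w 10.7
rotvec share total [-0.496  0.    -0.   ]
offset share total (after turn) [-0.1173 -0.0454 -0.307 ] min rows 3.9814450323081108 mm [ -88.   -34.1 -230.3]
```

{"api": "apply_moves", "payload": {
  "offset": [
    [-0.03, 0, 0],
    [-0.0573, 0, 0],
    [-0.03, -0.009, -0.0614],
    [0, -0.009, -0.0614],
    [0, -0.009, -0.0614],
    [0, -0.009, -0.0614],
    [0, -0.0094, -0.0614],
    [0, 0, 0]
  ],
  "rot": [
    [0, 0, 0],
    [-0.496, 0, 0],
    [0, 0, 0],
    [0, 0, 0],
    [0, 0, 0],
    [0, 0, 0],
    [0, 0, 0],
    [0, 0, 0]
  ],
  "gripper": [255, 255, 255, 255, 255, 255, 255, 255]
}}

```text
time: 11.7
position: [548.6, -114.0, 159.9]
tcp_rot: [[0.001, -0.992, -0.125], [-0.002, -0.125, 0.992], [-1.0, -0.0, -0.002]]
contact_force: [-0.4, 0.5, -0.7]
gripper_width: 0.121
```

{"api": "apply_moves", "payload": {
  "offset": [
    [0, 0, 0],
    [0, 0, 0]
  ],
  "rot": [
    [0, 0, 0],
    [0, 0, 0]
  ],
  "gripper": [255, 255]
}}

```text
time: 11.95
position: [548.1, -107.5, 159.8]
tcp_rot: [[-0.001, -0.991, -0.135], [0.001, -0.135, 0.991], [-1.0, 0.001, 0.001]]
contact_force: [-0.3, 0.2, -0.6]
gripper_width: 0.121
```

```bash
python3 - <<'E'
from m import *
c=save('wrist','w6')
for p in [(548.4,-109.2,3),(521.5,-113.1,3),(575.8,-106.2,3)]: print(proj(c,p).round(1))
plan([548.4,-109.2,76],97.6)
cv2.imwrite('pics/c8.png',cv2.resize(cv2.cvtColor(c['pixels'][130:320,230:420],cv2.COLOR_RGB2BGR),None,fx=3,fy=3,interpolation=cv2.INTER_CUBIC))
E
```

```text
[[322.6 206. ]]
[[322.2 175.6]]
[[321.8 235.1]]
t 12.0 pos [ 548.2 -107.6  159.9] zang 97.74 w 10.5
rotvec share total [ 0.016  0.006 -0.003]
offset share total (after turn) [ 0.1118 -0.     -0.0022] min rows 1.34229719973597 mm [83.9 -0.  -1.7]
```

View pics/c8.png

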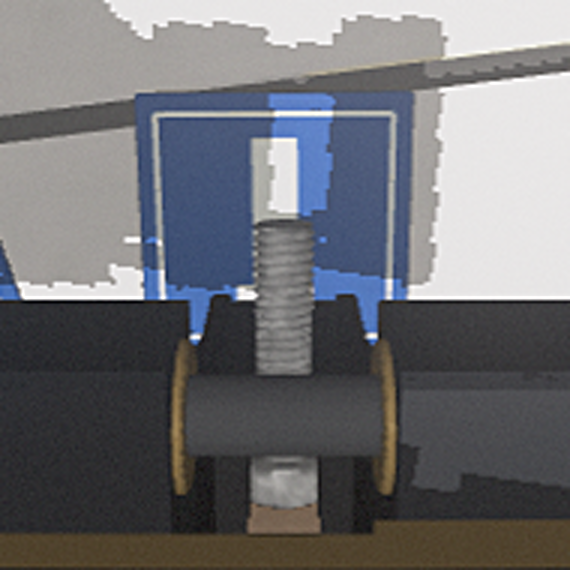

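```bash
python3 - <<'E'
from m import *
c=load('w6');s=sensors.read_state();R=s['tcp_rot']
t=ray(c,(324.7,204),96)[0];print(t, 'tip rel TCP in tool',R.T@(t-s['position']))
plan([548.4,-109.2,75.3],97.6)
E
```

```text
[ 520.94695973 -111.23037769   96.        ] tip rel TCP in tool [ 6.38874571e+01  2.74461611e+01 -3.34116445e-02]
t 12.0 pos [ 548.2 -107.6  159.9] zang 97.74 w 10.5
rotvec share total [ 0.016  0.006 -0.003]
offset share total (after turn) [ 0.1128 -0.     -0.0022] min rows 1.353495017522313 mm [84.6 -0.  -1.7]
```

{"api": "apply_moves", "payload": {
  "offset": [
    [0.05, 0, -0.0022],
    [0.035, 0, 0],
    [0.018, 0, 0],
    [0.0098, 0, 0],
    [0, 0, 0],
    [0, 0, 0]
  ],
  "rot": [
    [0, 0, 0],
    [0, 0, 0],
    [0, 0, 0],
    [0, 0, 0],
    [0, 0, 0],
    [0, 0, 0]
  ],
  "gripper": [255, 255, 255, 255, 255, 255]
}}

```text
time: 12.75
position: [549.1, -110.9, 76.1]
tcp_rot: [[0.002, -0.991, -0.132], [-0.0, -0.132, 0.991], [-1.0, -0.002, -0.0]]
contact_force: [0.4, 0.2, -0.4]
gripper_width: 0.122
```

```bash
python3 - <<'E'
from m import *
plan([548.4,-109.2,75],97.6)
E
```

```text
t 12.75 pos [ 549.1 -110.9   76.1] zang 97.6 w 10.6
rotvec share total [-0.    -0.002  0.01 ]
offset share total (after turn) [0.0015 0.0007 0.0023] min rows 0.03426969906254923 mm [1.1 0.5 1.7]
```

{"api": "apply_moves", "payload": {
  "offset": [
    [0.0013, 0, 0.001],
    [0, 0, 0],
    [0, 0, 0],
    [0, 0, 0],
    [0, 0, 0],
    [0, 0, 0],
    [0, 0, 0],
    [0, 0, 0]
  ],
  "rot": [
    [0, 0, 0],
    [0, 0, 0],
    [0, 0, 0],
    [0, 0, 0],
    [0, 0, 0],
    [0, 0, 0],
    [0, 0, 0],
    [0, 0, 0]
  ],
  "gripper": [255, 255, 215, 200, 150, 100, 50, 0]
}}

```text
time: 13.75
position: [548.5, -110.0, 74.4]
tcp_rot: [[-0.0, -0.991, -0.132], [0.0, -0.132, 0.991], [-1.0, 0.0, 0.0]]
contact_force: [0.1, -0.7, 0.1]
gripper_width: 0.585
```

{"api": "apply_moves", "payload": {
  "offset": [
    [0, 0, 0],
    [-0.03, 0, 0],
    [-0.06, 0, 0],
    [-0.06, 0, 0],
    [-0.02, 0, 0],
    [0, 0, 0],
    [0, 0, 0],
    [0, 0, 0]
  ],
  "rot": [
    [0, 0, 0],
    [0, 0, 0],
    [0, 0, 0],
    [0, 0, 0],
    [0, 0, 0],
    [0, 0, 0],
    [0, 0, 0],
    [0, 0, 0]
  ],
  "gripper": [0, 0, 0, 0, 0, 0, 0, 0]
}}

```text
time: 14.75
position: [547.7, -109.9, 200.3]
tcp_rot: [[-0.003, -0.991, -0.132], [0.0, -0.132, 0.991], [-1.0, 0.003, 0.001]]
contact_force: [-0.3, -0.3, 0.5]
gripper_width: 1.001
```

```bash
python3 - <<'E'
from m import *
c=save('wrist','w7')
plan([495,-355,200],97.6)
for r in mats(c): print(*r)
cv2.imwrite('pics/c9.png',cv2.resize(cv2.cvtColor(c['pixels'][120:250,240:420],cv2.COLOR_RGB2BGR),None,fx=4,fy=4,interpolation=cv2.INTER_CUBIC))
E
```

```text
t 14.8 pos [ 547.9 -110.   200.5] zang 97.6 w 87.1
rotvec share total [-0.     0.005 -0.018]
offset share total (after turn) [ 0.0006  0.1131 -0.3145] min rows 4.010512427305284 mm [   0.5   84.8 -235.9]
[527.7  26.9  78.9  74.3 103.7] (421, 154, 79, 71)
[ 441.  -173.6  159.3   55.1  104.5] (181, 33, 179, 76)
[ 570.8 -231.3   79.2   70.7  112.8] (157, 159, 96, 66)
[ 546.6 -134.5   70.    31.3    7.1] (285, 157, 32, 68)
[540.5 -88.   69.8  31.9   7.5] (331, 157, 33, 68)
```

View pics/c9.png

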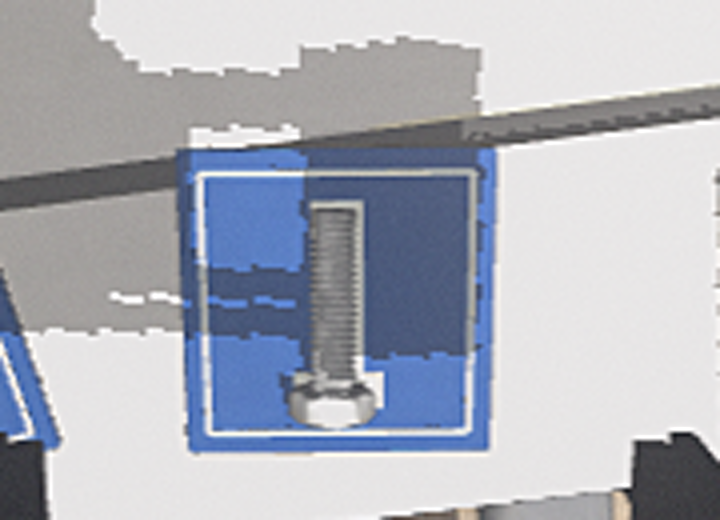

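View pics/w7.png

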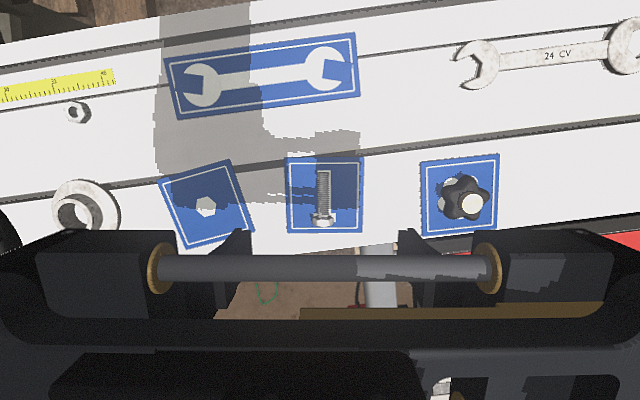

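```bash
python3 - <<'E'
from m import *
c=load('w7')
p=ray(c,[(323.75,171.75),(323.2,226.5)],11)[:,:2];print(p,p.mean(0));d=p[1]-p[0];print(np.linalg.norm(d),np.degrees(np.arctan2(d[1],d[0])))
q=ray(c,np.array([(178,150),(497,147),(490,450),(192,452)])/4+[240,120],3)[:,:2];print(q.round(1),q.mean(0))
o=ray(c,np.array([(337,202)])/4+[240,120],3)[:,:2];print(o)
# nut
px=c['pixels'];i=cv2.cvtColor(px[85:140,50:110],cv2.COLOR_RGB2BGR);cv2.imwrite('pics/c10.png',cv2.resize(i,None,fx=10,fy=10,interpolation=cv2.INTER_CUBIC))
print('nut',ray(c,[(75.5,111)],10))
hsv=cv2.cvtColor(px,cv2.COLOR_RGB2HSV)
for q in blobs(cv2.inRange(hsv,(0,0,150),(180,60,255)),(190,190,222,222),30):
    M=cv2.moments(q);ct=(M['m10']/M['m00'],M['m01']/M['m00']);print('hexmark',ray(c,ct,3).round(1),rect(c,q,3))
E
```

```text
[[ 522.24458142 -114.02996018]
 [ 578.12866148 -107.2151652 ]] [ 550.18662145 -110.62256269]
56.29806244523155 6.952617283580658
[[ 514.5 -154.2]
 [ 503.4  -76.2]
 [ 582.2  -64.8]
 [ 593.1 -142.8]] [ 548.30231325 -109.4938073 ]
[[ 522.18778906 -113.54113475]]
nut [[ 495.38419526 -353.58149769   10.        ]]
hexmark [[ 575.2 -230.4    3. ]] [ 575.4 -230.4   20.9   19.8    2.1]
```

View pics/c10.png

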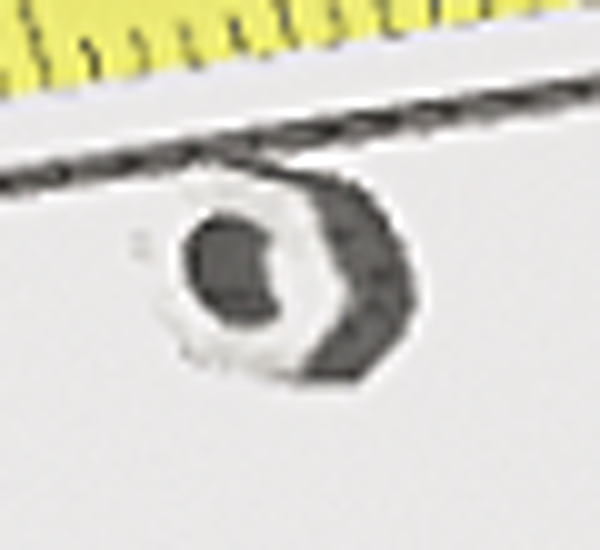

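The bolt is placed within about 1 mm, at roughly 7° against the outline's 7.6°. Moving to hover over the nut.

{"api": "apply_moves", "payload": {
  "offset": [
    [0, 0.0226, -0.0625],
    [0, 0.0226, -0.0625],
    [0, 0.0226, -0.0625],
    [0, 0.0226, -0.0625],
    [0.02, 0.0226, -0.0625],
    [0.02, 0, 0],
    [0, 0, 0],
    [0, 0, 0]
  ],
  "rot": [
    [0, 0, 0],
    [0, 0, 0],
    [0, 0, 0],
    [0, 0, 0],
    [0, 0, 0],
    [0, 0, 0],
    [0, 0, 0],
    [0, 0, 0]
  ],
  "gripper": [0, 0, 0, 0, 0, 0, 0, 0]
}}

```text
time: 15.8
position: [496.4, -351.9, 171.8]
tcp_rot: [[0.0, -0.991, -0.135], [0.001, -0.135, 0.991], [-1.0, -0.0, 0.001]]
contact_force: [0.9, 0.4, -0.9]
gripper_width: 0.997
```

```bash
python3 - <<'E'
from m import *
c=save('wrist','w8')
plan([495.4,-353.6,72.5],97.6)
print(proj(c,(495.4,-353.6,10)))
cv2.imwrite('pics/c11.png',cv2.resize(cv2.cvtColor(c['pixels'][180:240,280:370],cv2.COLOR_RGB2BGR),None,fx=8,fy=8,interpolation=cv2.INTER_CUBIC))
E
```

```text
t 15.85 pos [ 496.5 -352.   172.2] zang 97.75 w 87.0
rotvec share total [0.018 0.003 0.005]
offset share total (after turn) [ 0.1329  0.0018 -0.0018] min rows 1.595383374452016 mm [99.7  1.3 -1.4]
[[322.74960208 202.9326248 ]]
```

View pics/c11.png

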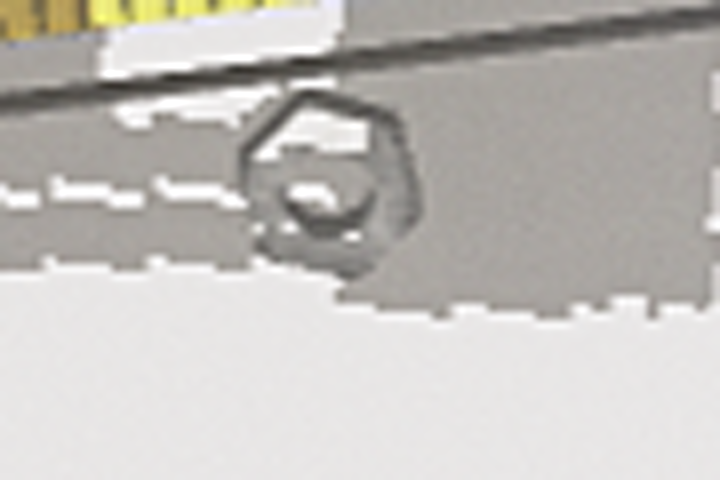

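View pics/w8.png

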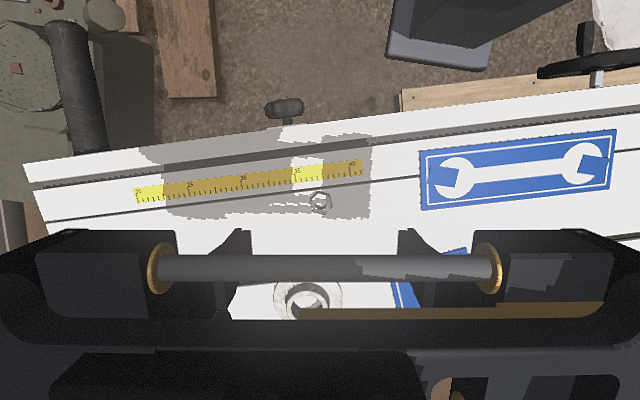

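```bash
python3 - <<'E'
from m import *
c=load('w8')
a=np.array([(243,158),(308,90),(393,123)])/8+[280,180]; b=np.array([(418,208),(360,277),(262,248)])/8+[280,180]
g=np.r_[ray(c,a,0)[:,:2],ray(c,b,10)[:,:2]];m=g.mean(0);o=g-m
print(g.round(1),m,np.hypot(*o.T).round(1),(np.degrees(np.arctan2(o[:,1],o[:,0]))).round(1),(np.degrees(np.arctan2(o[:,1],o[:,0]))%60).round(1))
print([np.linalg.norm(g[i]-g[i+3]).round(1) for i in range(3)])
E
```

```text
[[ 496.6 -365.1]
 [ 487.5 -358.7]
 [ 490.1 -348.4]
 [ 497.1 -344.7]
 [ 506.1 -350.1]
 [ 504.1 -361.6]] [ 496.9202007  -354.76357286] [10.4 10.2  9.4 10.1 10.3  9.9] [ -91.8 -157.4  136.9   89.    27.   -43.4] [28.2 22.6 16.9 29.  27.  16.6]
[np.float64(20.4), np.float64(20.5), np.float64(19.3)]
```

```bash
python3 - <<'E'
from m import *
c=load('w7')
a=np.array([(308,185),(347,292),(300,378)])/10+[50,85]
g=ray(c,a,10)[:,:2];print(g.round(1))
b=np.array([(360,180),(415,300),(360,380)])/10+[50,85];print(ray(c,b,0)[:,:2].round(1))
for q in (g,ray(c,b,0)[:,:2]):
  d=np.diff(q,axis=0);print(np.hypot(*d.T),np.degrees(np.arctan2(d[:,1],d[:,0]))%60)
E
python3 - <<'E'
from m import *
c=load('w1');cv2.imwrite('pics/c12.png',cv2.resize(cv2.cvtColor(c['pixels'][80:120,25:75],cv2.COLOR_RGB2BGR),None,fx=12,fy=12,interpolation=cv2.INTER_CUBIC))
E
```

```text
[[ 487.9 -348. ]
 [ 497.3 -344.9]
 [ 505.8 -350. ]]
[[ 487.2 -350.9]
 [ 497.9 -346.1]
 [ 506.3 -352.1]]
[9.85636659 9.96282153] [18.35715351 29.16506836]
[11.72780357 10.29844984] [24.00336059 24.37659252]
```

View pics/c12.png

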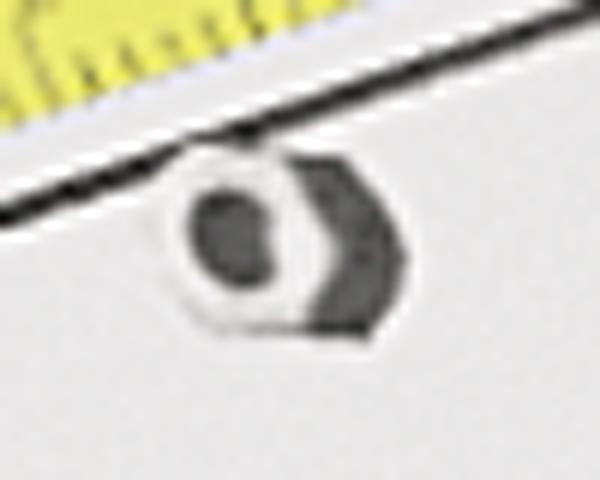

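```bash
python3 - <<'E'
from m import *
c=load('w1')
a=np.array([(570,303),(605,325),(603,357),(573,378),(540,360),(539,327)])/(760/180)+[20,80]
g=ray(c,a,3)[:,:2];m=g.mean(0);o=g-m;print(m,np.hypot(*o.T).round(1),(np.degrees(np.arctan2(o[:,1],o[:,0]))%60).round(1))
c=load('w7')
for r in mats(c): pass
hsv=cv2.cvtColor(c['pixels'],cv2.COLOR_RGB2HSV);q=blobs(cv2.inRange(hsv,(100,110,30),(125,255,255)),(150,150,262,230),300)[0]
print(cv2.approxPolyDP(q,4,True).reshape(-1,2).tolist())
plan([496.7,-355.5,72.5],114)
E
```

```text
[ 575.50358327 -229.25668686] [12.  12.4 10.4 11.4 12.3 10.7] [53.5 54.   2.1 53.2 56.8  3.8]
[[165, 185], [183, 229], [245, 227], [229, 183], [229, 189], [218, 191], [221, 186], [212, 184], [217, 182], [214, 174], [201, 180], [204, 189], [191, 193], [191, 199], [187, 195], [180, 207], [172, 201], [171, 183]]
t 15.85 pos [ 496.5 -352.   172.2] zang 97.75 w 87.0
rotvec share total [-1.89   0.002  0.006]
offset share total (after turn) [ 0.1329  0.0017 -0.0043] min rows 1.5960419738381 mm [99.7  1.3 -3.2]
```

{"api": "apply_moves", "payload": {
  "offset": [
    [0, 0, 0],
    [0, 0, 0],
    [0.06, 0.0017, -0.0043],
    [0.045, 0, 0],
    [0.02, 0, 0],
    [0.008, 0, 0],
    [0, 0, 0],
    [0, 0, 0]
  ],
  "rot": [
    [-0.945, 0, 0],
    [-0.945, 0, 0],
    [0, 0, 0],
    [0, 0, 0],
    [0, 0, 0],
    [0, 0, 0],
    [0, 0, 0],
    [0, 0, 0]
  ],
  "gripper": [0, 0, 0, 0, 0, 0, 60, 100]
}}

```text
time: 16.85
position: [496.4, -357.4, 73.4]
tcp_rot: [[0.002, -0.915, -0.404], [-0.001, -0.404, 0.915], [-1.0, -0.001, -0.002]]
contact_force: [-0.6, -0.3, -0.1]
gripper_width: 0.849
```

{"api": "apply_moves", "payload": {
  "offset": [
    [0, 0, 0],
    [0, 0, 0],
    [0, 0, 0],
    [0, 0, 0],
    [0, 0, 0],
    [0, 0, 0],
    [0, 0, 0]
  ],
  "rot": [
    [0, 0, 0],
    [0, 0, 0],
    [0, 0, 0],
    [0, 0, 0],
    [0, 0, 0],
    [0, 0, 0],
    [0, 0, 0]
  ],
  "gripper": [130, 160, 190, 220, 255, 255, 255]
}}

```text
time: 17.73
position: [495.6, -357.0, 72.1]
tcp_rot: [[-0.0, -0.915, -0.404], [0.0, -0.404, 0.915], [-1.0, 0.0, 0.0]]
contact_force: [-0.1, -1.0, -0.1]
gripper_width: 0.207
```

```bash
python3 - <<'E'
from m import *
plan([574.8,-229.2,160],83)
E
```

```text
t 17.73 pos [ 495.6 -357.    72.1] zang 113.84 w 18.0
rotvec share total [ 3.589e+00  1.000e-03 -1.000e-03]
offset share total (after turn) [-0.1172 -0.0841  0.182 ] min rows 2.7869484772234934 mm [-87.9 -63.1 136.5]
```

{"api": "apply_moves", "payload": {
  "offset": [
    [-0.0372, 0, 0],
    [-0.04, 0, 0],
    [-0.04, 0, 0],
    [0, 0, 0],
    [0, -0.0281, 0.0606],
    [0, -0.028, 0.0607],
    [0, -0.028, 0.0607],
    [0, 0, 0]
  ],
  "rot": [
    [0, 0, 0],
    [0.897, 0, 0],
    [0.897, 0, 0],
    [0.897, 0, 0],
    [0.897, 0, 0],
    [0, 0, 0],
    [0, 0, 0],
    [0, 0, 0]
  ],
  "gripper": [255, 255, 255, 255, 255, 255, 255, 255]
}}

```text
time: 18.73
position: [571.8, -220.3, 159.8]
tcp_rot: [[0.001, -0.994, 0.113], [0.003, 0.113, 0.994], [-1.0, -0.001, 0.003]]
contact_force: [-1.2, 0.1, 0.7]
gripper_width: 0.207
```

{"api": "apply_moves", "payload": {
  "offset": [
    [0, 0, 0],
    [0, 0, 0]
  ],
  "rot": [
    [0, 0, 0],
    [0, 0, 0]
  ],
  "gripper": [255, 255]
}}

```text
time: 18.98
position: [568.0, -227.8, 160.1]
tcp_rot: [[-0.0, -0.992, 0.124], [-0.001, 0.124, 0.992], [-1.0, 0.0, -0.001]]
contact_force: [0.1, -0.3, -0.0]
gripper_width: 0.207
```

```bash
python3 - <<'E'
from m import *
c=save('wrist','w9')
plan([574.8,-229.2,75.3],83)
print(proj(c,(574.8,-229.2,3)))
E
```

```text
t 19.02 pos [ 568.  -227.8  160.1] zang 82.84 w 17.9
rotvec share total [-0.018 -0.004 -0.002]
offset share total (after turn) [ 0.1131 -0.0092 -0.0008] min rows 1.3613466164287642 mm [84.8 -6.9 -0.6]
[[324.35604597 213.16753427]]
```

View pics/w9.png

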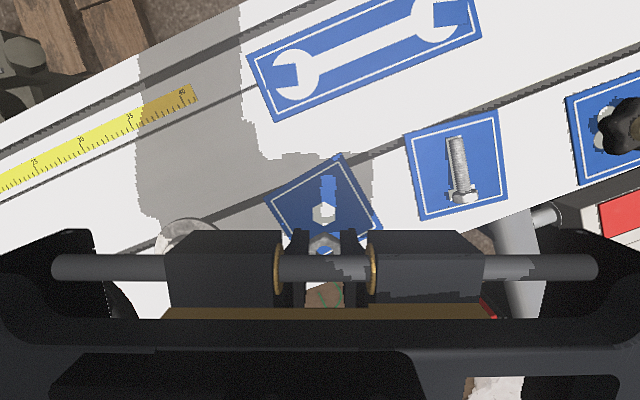

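```bash
python3 - <<'E'
from m import *
c=load('w9');s=sensors.read_state()
for y in(-2,0,2):
    p=s['position']+s['tcp_rot']@np.array([72.1-10,y,0]);print(y,proj(c,p))
cv2.imwrite('pics/c13.png',cv2.resize(cv2.cvtColor(c['pixels'][180:280,270:380],cv2.COLOR_RGB2BGR),None,fx=7,fy=7,interpolation=cv2.INTER_CUBIC))
E
```

```text
-2 [[325.17487427 253.97293162]]
0 [[325.17483556 250.77229398]]
2 [[325.17479068 247.55107588]]
```

View pics/c13.png

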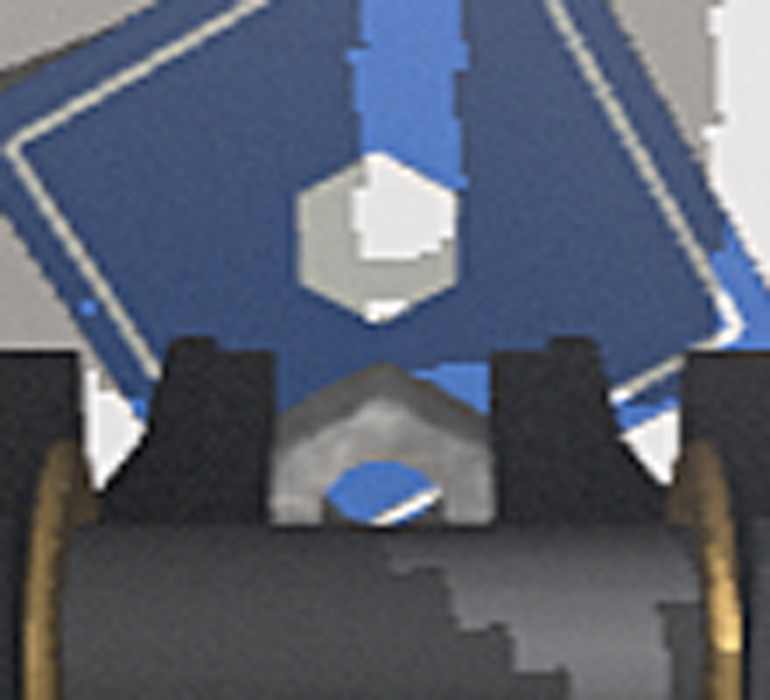

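{"api": "apply_moves", "payload": {
  "offset": [
    [0.05, -0.0065, -0.0007],
    [0.035, 0, 0],
    [0.018, 0, 0],
    [0.0105, 0, 0],
    [0, 0, 0],
    [0, 0, 0]
  ],
  "rot": [
    [0, 0, 0],
    [0, 0, 0],
    [0, 0, 0],
    [0, 0, 0],
    [0, 0, 0],
    [0, 0, 0]
  ],
  "gripper": [255, 255, 255, 255, 255, 255]
}}

```text
time: 19.77
position: [574.1, -227.6, 75.6]
tcp_rot: [[0.001, -0.993, 0.122], [-0.0, 0.122, 0.993], [-1.0, -0.002, -0.0]]
contact_force: [0.6, -0.1, -1.5]
gripper_width: 0.205
```

```bash
python3 - <<'E'
from m import *
plan([572.8,-229,75],83)
E
```

```text
t 19.77 pos [ 574.1 -227.6   75.6] zang 82.99 w 17.9
rotvec share total [-0.001 -0.002  0.01 ]
offset share total (after turn) [ 0.0008  0.0015 -0.0021] min rows 0.03281819632513462 mm [ 0.6  1.1 -1.6]
```

{"api": "apply_moves", "payload": {
  "offset": [
    [0.0006, 0.001, -0.0013],
    [0, 0, 0],
    [0, 0, 0],
    [0, 0, 0],
    [0, 0, 0],
    [0, 0, 0],
    [0, 0, 0],
    [0, 0, 0]
  ],
  "rot": [
    [0, 0, 0],
    [0, 0, 0],
    [0, 0, 0],
    [0, 0, 0],
    [0, 0, 0],
    [0, 0, 0],
    [0, 0, 0],
    [0, 0, 0]
  ],
  "gripper": [255, 255, 195, 180, 140, 100, 50, 0]
}}

```text
time: 20.78
position: [572.8, -228.1, 74.4]
tcp_rot: [[-0.0, -0.993, 0.122], [0.0, 0.122, 0.993], [-1.0, 0.0, 0.0]]
contact_force: [-0.2, 0.3, -0.1]
gripper_width: 0.664
```

{"api": "apply_moves", "payload": {
  "offset": [
    [0, 0, 0],
    [-0.03, 0, 0],
    [-0.06, 0, 0],
    [-0.06, 0, 0],
    [-0.02, 0, 0],
    [0, 0, 0],
    [0, 0, 0],
    [0, 0, 0]
  ],
  "rot": [
    [0, 0, 0],
    [0, 0, 0],
    [0, 0, 0],
    [0, 0, 0],
    [0, 0, 0],
    [0, 0, 0],
    [0, 0, 0],
    [0, 0, 0]
  ],
  "gripper": [0, 0, 0, 0, 0, 0, 0, 0]
}}

```text
time: 21.78
position: [572.1, -227.8, 200.2]
tcp_rot: [[-0.003, -0.993, 0.122], [0.001, 0.122, 0.993], [-1.0, 0.003, 0.001]]
contact_force: [-0.1, 0.1, 0.3]
gripper_width: 0.999
```

```bash
python3 - <<'E'
from m import *
c=save('wrist','w10')
plan([450,250,292],97.6)
print(proj(c,[(574.8,-229.2,13),(574.8,-229.2,3)]))
cv2.imwrite('pics/c14.png',cv2.resize(cv2.cvtColor(c['pixels'][140:250,260:390],cv2.COLOR_RGB2BGR),None,fx=6,fy=6,interpolation=cv2.INTER_CUBIC)[:600])
E
```

```text
t 21.82 pos [ 572.2 -227.8  200.4] zang 83.01 w 86.8
rotvec share total [-1.698  0.006 -0.018]
offset share total (after turn) [-0.1221  0.0773  0.6531] min rows 8.026232299242517 mm [-91.6  57.9 489.8]
[[323.48281466 200.73390166]
 [323.50075124 198.26192724]]
```

View pics/c14.png

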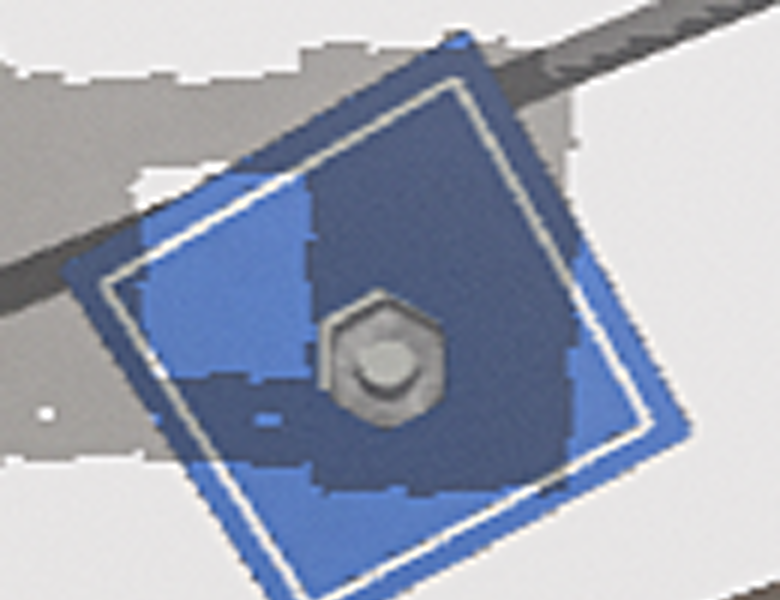

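The nut sits within 1 mm of the middle. The spanner is fully visible in w2, so I'll measure it there.

```bash
python3 - <<'E'
from m import *
c=load('w2');cv2.imwrite('pics/c15.png',cv2.resize(cv2.cvtColor(c['pixels'][0:180,330:450],cv2.COLOR_RGB2BGR),None,fx=3.3,fy=3.3,interpolation=cv2.INTER_CUBIC))
c=load('w9');cv2.imwrite('pics/c16.png',cv2.resize(cv2.cvtColor(c['pixels'][0:130,240:490],cv2.COLOR_RGB2BGR),None,fx=3.2,fy=3.2,interpolation=cv2.INTER_CUBIC))
E
```

```text
(no output)
```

View pics/c15.png

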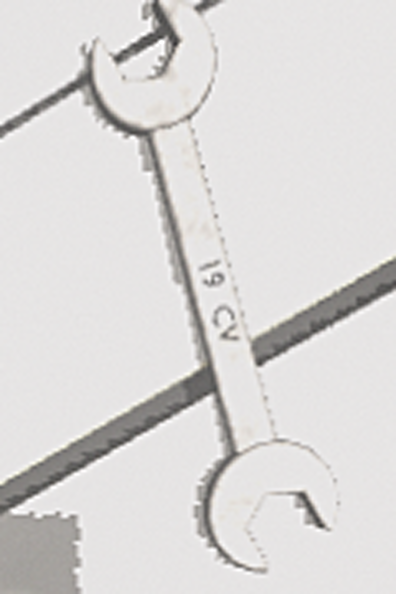

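```bash
python3 - <<'E'
from m import *
for f in('w7','w3','w4','t1','w9'):
    c=load(f)
    for r in mats(c,(0,0,640,260)):
        if r[0][2]>150: print(f,*r)
c=load('w1'); print(proj(c,[(442,-182,3)]))
E
```

```text
w7 [ 441.  -173.6  159.3   55.1  104.5] (181, 33, 179, 76)
w3 [ 443.  -182.   177.2   55.4  104.3] (0, 94, 171, 142)
w4 [ 443.9 -187.5  170.7   55.3  104.2] (22, 101, 155, 128)
w9 [ 443.1 -182.1  176.9   55.5  104.4] (246, 0, 236, 123)
[[177.43565944  49.24493059]]
```

```bash
python3 - <<'E'
from m import *
c=load('w2')
p=ray(c,np.array([(176,140),(255,430),(215.5,286),(180,0),(262,573)])/3.3+[330,0],8)[:,:2];print(p.round(1))
d=p[0]-p[1];print('ang',np.degrees(np.arctan2(d[1],d[0])),'L',np.linalg.norm(p[3]-p[4]))
u=d/np.linalg.norm(d)
w=ray(c,np.array([(157,140),(195,140)])/3.3+[330,0],8)[:,:2];print('width',np.cross(u,w[1]-w[0]))
print('ends mid along',((p[3]+p[4])/2).round(1))
c=load('w1');print(proj(c,np.c_[p,np.full(5,8)]).round())
c=load('t1');print(proj(c,np.c_[p,np.full(5,8)]).round())
E
```

```text
[[331.6 315.8]
 [412.  322. ]
 [370.7 318.7]
 [299.1 323.9]
 [453.5 316.2]]
ang -175.64397318424258 L 154.62848813381223
width -9.685343190550382
ends mid along [376.3 320.1]
[[613. -62.]
 [604.  18.]
 [609. -22.]
 [625. -96.]
 [593.  56.]]
[[188. 278.]
 [188. 245.]
 [188. 262.]
 [184. 291.]
 [191. 228.]]<stdin>:6: DeprecationWarning: Arrays of 2-dimensional vectors are deprecated. Use arrays of 3-dimensional vectors instead. (deprecated in NumPy 2.0)
```

```bash
python3 - <<'E'
from m import *
plan([374.5,319.3,185],94.4)
E
```

```text
t 21.82 pos [ 572.2 -227.8  200.4] zang 83.01 w 86.8
rotvec share total [-1.326  0.005 -0.018]
offset share total (after turn) [0.0206 0.2069 0.7476] min rows 9.311360719924842 mm [ 15.4 155.2 560.7]
```

{"api": "apply_moves", "payload": {
  "offset": [
    [0, 0, 0],
    [0, 0, 0],
    [0, 0.0172, 0.0623],
    [0, 0.0172, 0.0623],
    [0, 0.0172, 0.0623],
    [0, 0.0172, 0.0623],
    [0, 0.0172, 0.0623],
    [0, 0.0172, 0.0623]
  ],
  "rot": [
    [-0.663, 0, 0],
    [-0.663, 0, 0],
    [0, 0, 0],
    [0, 0, 0],
    [0, 0, 0],
    [0, 0, 0],
    [0, 0, 0],
    [0, 0, 0]
  ],
  "gripper": [0, 0, 0, 0, 0, 0, 0, 0],
  "grip_force": 40
}}

```text
time: 22.82
position: [473.3, 46.9, 201.5]
tcp_rot: [[-0.001, -0.997, -0.077], [-0.0, -0.077, 0.997], [-1.0, 0.001, 0.0]]
contact_force: [1.0, -0.2, 0.7]
gripper_width: 0.999
```

{"api": "apply_moves", "payload": {
  "offset": [
    [0, 0.0172, 0.0623],
    [0, 0.0172, 0.0623],
    [0, 0.0172, 0.0623],
    [0, 0.0172, 0.0623],
    [0, 0.0173, 0.0623],
    [0.02, 0.0173, 0.0623],
    [0, 0, 0],
    [0, 0, 0]
  ],
  "rot": [
    [0, 0, 0],
    [0, 0, 0],
    [0, 0, 0],
    [0, 0, 0],
    [0, 0, 0],
    [0, 0, 0],
    [0, 0, 0],
    [0, 0, 0]
  ],
  "gripper": [0, 0, 0, 0, 0, 0, 0, 0]
}}

```text
time: 23.82
position: [375.3, 318.4, 186.4]
tcp_rot: [[-0.001, -0.997, -0.077], [-0.001, -0.077, 0.997], [-1.0, 0.001, -0.001]]
contact_force: [0.3, -0.6, -0.6]
gripper_width: 1.0
```

{"api": "apply_moves", "payload": {
  "offset": [
    [0, 0, 0],
    [0, 0, 0]
  ],
  "rot": [
    [0, 0, 0],
    [0, 0, 0]
  ],
  "gripper": [0, 0]
}}

```text
time: 24.08
position: [375.9, 318.1, 187.2]
tcp_rot: [[0.0, -0.997, -0.075], [-0.0, -0.075, 0.997], [-1.0, -0.0, -0.0]]
contact_force: [-0.3, -0.3, -0.7]
gripper_width: 0.999
```

```bash
python3 - <<'E'
from m import *
c=save('wrist','w11')
plan([374.5,319.3,72.5],94.4)
E
```

```text
t 24.12 pos [375.9 318.3 187.2] zang 94.29 w 87.2
rotvec share total [-0.012  0.001  0.003]
offset share total (after turn) [0.153  0.0017 0.0015] min rows 1.8356163563975436 mm [114.7   1.3   1.1]
```

View pics/w11.png

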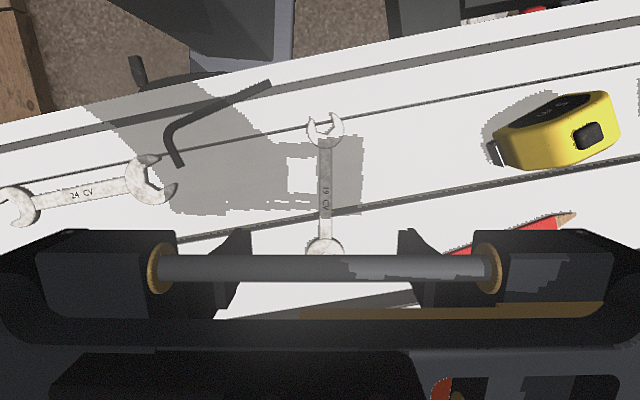

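```bash
python3 - <<'E'
from m import *
c=load('w11');cv2.imwrite('pics/c17.png',cv2.resize(cv2.cvtColor(c['pixels'][100:260,280:370],cv2.COLOR_RGB2BGR),None,fx=3.7,fy=3.7,interpolation=cv2.INTER_CUBIC))
E
```

```text
(no output)
```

View pics/c17.png

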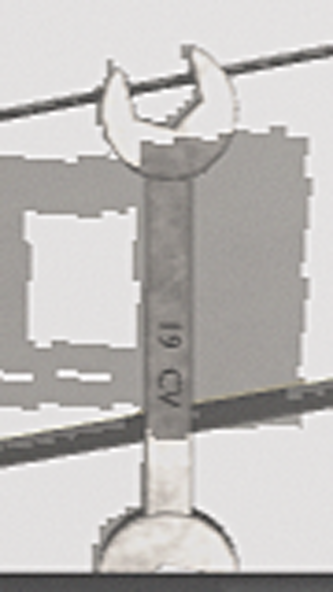

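```bash
python3 - <<'E'
from m import *
c=load('w11')
p=ray(c,np.array([(168,178),(168.7,512),(190,46)])/3.7+[280,100],8)[:,:2];print(p.round(1),p[:2].mean(0));d=p[0]-p[1];print(np.degrees(np.arctan2(d[1],d[0])),np.linalg.norm(d))
u=d/np.linalg.norm(d);print('mid from top tip 79:',p[0]+u*(((p[2]-p[0])@u)-79))
E
```

```text
[[327.4 315.1]
 [415.9 322. ]
 [295.7 318.1]] [371.67474455 318.54144783]
-175.59539856500353 88.77130941218219
mid from top tip 79: [374.84247576 318.78544737]
```

{"api": "apply_moves", "payload": {
  "offset": [
    [0.06, 0.0017, 0.0008],
    [0.05, 0, 0],
    [0.03, 0, 0],
    [0.013, 0, 0],
    [0, 0, 0],
    [0, 0, 0],
    [0, 0, 0],
    [0, 0, 0]
  ],
  "rot": [
    [0, 0, 0],
    [0, 0, 0],
    [0, 0, 0],
    [0, 0, 0],
    [0, 0, 0],
    [0, 0, 0],
    [0, 0, 0],
    [0, 0, 0]
  ],
  "gripper": [0, 0, 0, 0, 50, 100, 150, 190]
}}

```text
time: 25.12
position: [374.2, 319.8, 72.9]
tcp_rot: [[0.001, -0.997, -0.077], [0.001, -0.077, 0.997], [-1.0, -0.001, 0.001]]
contact_force: [-0.2, 0.3, -0.2]
gripper_width: 0.626
```

{"api": "apply_moves", "payload": {
  "offset": [
    [0, 0, 0],
    [0, 0, 0],
    [0, 0, 0],
    [0, 0, 0],
    [0, 0, 0],
    [0, 0, 0]
  ],
  "rot": [
    [0, 0, 0],
    [0, 0, 0],
    [0, 0, 0],
    [0, 0, 0],
    [0, 0, 0],
    [0, 0, 0]
  ],
  "gripper": [220, 255, 255, 255, 255, 255]
}}

```text
time: 25.88
position: [374.0, 319.6, 72.2]
tcp_rot: [[-0.0, -0.997, -0.077], [-0.0, -0.077, 0.997], [-1.0, 0.0, -0.0]]
contact_force: [-0.7, 0.0, 0.0]
gripper_width: 0.141
```

```bash
python3 - <<'E'
from m import *
plan([443,-182,170],14.3)
print(sensors.read_state()['joint_pos'].round(2))
E
```

```text
t 25.88 pos [374.  319.6  72.2] zang 94.4 w 12.3
rotvec share total [ 9.32 -0.   -0.  ]
offset share total (after turn) [-0.1303 -0.6708 -0.076 ] min rows 8.250138020664782 mm [ -97.8 -503.1  -57. ]
[-0.74  0.5  -0.07  2.14  0.07  0.51  0.79]
```

{"api": "apply_moves", "payload": {
  "offset": [
    [-0.03, 0, 0],
    [-0.05, 0, 0],
    [-0.0503, -0.03, 0],
    [0, -0.045, 0],
    [0, -0.02, 0],
    [0, 0, 0],
    [0, 0, 0],
    [0, 0, 0]
  ],
  "rot": [
    [0, 0, 0],
    [0, 0, 0],
    [0, 0, 0],
    [0, 0, 0],
    [0, 0, 0],
    [0.777, 0, 0],
    [0.777, 0, 0],
    [0.777, 0, 0]
  ],
  "gripper": [255, 255, 255, 255, 255, 255, 255, 255]
}}

```text
time: 26.88
position: [443.8, 324.6, 168.7]
tcp_rot: [[-0.003, -0.962, 0.273], [-0.002, 0.273, 0.962], [-1.0, 0.002, -0.002]]
contact_force: [0.0, 0.2, -1.3]
gripper_width: 0.141
```

{"api": "apply_moves", "payload": {
  "offset": [
    [0, 0, 0],
    [0, 0, 0],
    [0, 0, 0],
    [0, 0, 0],
    [0, 0, 0],
    [0, 0, 0],
    [0, 0, 0],
    [0, 0, 0]
  ],
  "rot": [
    [0.777, 0, 0],
    [0.777, 0, 0],
    [0.777, 0, 0],
    [0.777, 0, 0],
    [0.777, 0, 0],
    [0.777, 0, 0],
    [0.777, 0, 0],
    [0.777, 0, 0]
  ],
  "gripper": [255, 255, 255, 255, 255, 255, 255, 255]
}}

```text
time: 27.88
position: [441.7, 325.6, 168.4]
tcp_rot: [[-0.006, -0.357, 0.934], [-0.002, 0.934, 0.357], [-1.0, 0.0, -0.006]]
contact_force: [-1.1, 0.3, -0.8]
gripper_width: 0.134
```

{"api": "apply_moves", "payload": {
  "offset": [
    [0, 0, 0],
    [0, 0, 0]
  ],
  "rot": [
    [0.773, 0, 0],
    [0, 0, 0]
  ],
  "gripper": [255, 255]
}}

```text
time: 28.12
position: [443.9, 324.9, 169.0]
tcp_rot: [[-0.002, -0.249, 0.969], [-0.002, 0.969, 0.249], [-1.0, -0.001, -0.002]]
contact_force: [1.0, -1.0, -1.4]
gripper_width: 0.137
```

```bash
python3 - <<'E'
from m import *
plan([443,-182,170],14.3)
print(sensors.read_state()['joint_pos'].round(2))
E
```

```text
t 28.12 pos [443.9 324.9 169. ] zang 14.41 w 11.9
rotvec share total [ 0.013 -0.016  0.008]
offset share total (after turn) [-0.0014 -0.6546 -0.1681] min rows 8.109659147350264 mm [  -1.  -490.9 -126.1]
[-0.92  0.42  0.27  1.96 -0.15  0.78 -0.31]
```

{"api": "apply_moves", "payload": {
  "offset": [
    [0, -0.04, -0.0103],
    [0, -0.065, -0.0167],
    [0, -0.065, -0.0167],
    [0, -0.065, -0.0167],
    [0, -0.065, -0.0167],
    [0, -0.065, -0.0167],
    [0, -0.065, -0.0167],
    [0, -0.065, -0.0167]
  ],
  "rot": [
    [0, 0, 0],
    [0, 0, 0],
    [0, 0, 0],
    [0, 0, 0],
    [0, 0, 0],
    [0, 0, 0],
    [0, 0, 0],
    [0, 0, 0]
  ],
  "gripper": [255, 255, 255, 255, 255, 255, 255, 255]
}}

```text
time: 29.12
position: [443.7, -59.6, 169.7]
tcp_rot: [[-0.001, -0.249, 0.968], [0.0, 0.968, 0.249], [-1.0, 0.0, -0.001]]
contact_force: [-0.5, 0.8, -0.9]
gripper_width: 0.138
```

{"api": "apply_moves", "payload": {
  "offset": [
    [0, -0.065, -0.0167],
    [0, -0.06, -0.0154],
    [0, -0.0346, -0.0089],
    [0, 0, 0],
    [0, 0, 0],
    [0, 0, 0]
  ],
  "rot": [
    [0, 0, 0],
    [0, 0, 0],
    [0, 0, 0],
    [0, 0, 0],
    [0, 0, 0],
    [0, 0, 0]
  ],
  "gripper": [255, 255, 255, 255, 255, 255]
}}

```text
time: 29.88
position: [444.1, -180.3, 169.7]
tcp_rot: [[-0.001, -0.25, 0.968], [0.001, 0.968, 0.25], [-1.0, 0.001, -0.0]]
contact_force: [0.2, 0.4, -1.6]
gripper_width: 0.14
```

```bash
python3 - <<'E'
from m import *
c=save('wrist','w12');c2=save('top','t12');save('side','s12')
plan([443,-182,75.3],14.3)
for r in mats(c,(0,0,640,260)): print(*r)
E
```

```text
t 30.02 pos [ 444.2 -180.9  169.9] zang 14.42 w 12.3
rotvec share total [ 0.014 -0.    -0.003]
offset share total (after turn) [ 0.1262 -0.001  -0.0019] min rows 1.5141814036941492 mm [94.6 -0.8 -1.4]
[ 548.  -110.4   79.1   79.1    8. ] (407, 106, 105, 99)
[536.6   0.7  79.8  26.2  15.4] (443, 0, 102, 37)
[ 426.  -116.5   54.5   41.1   14.4] (291, 103, 65, 50)
[ 456.6 -158.9   61.6   16.5  104.4] (335, 149, 20, 68)
```

View pics/w12.png

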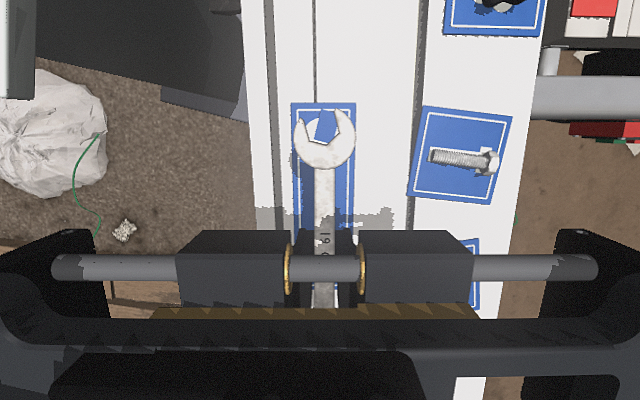

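```bash
python3 - <<'E'
from m import *
c=load('w12');s=sensors.read_state();R=s['tcp_rot'];p=s['position']
cv2.imwrite('pics/c18.png',cv2.resize(cv2.cvtColor(c['pixels'][95:255,280:370],cv2.COLOR_RGB2BGR),None,fx=3.7,fy=3.7,interpolation=cv2.INTER_CUBIC))
t=ray(c,[(330,110),(323,168),(324,215)],p[2]-72.2+8);print(((t-p)@R).round(1))
m=ray(c,[(291,103),(355.5,103)],3);print(m.round(1),m.mean(0)); a=np.radians(104.35);print('mat centre',m.mean(0)[:2]-89*np.array([np.cos(a),np.sin(a)]))
E
```

```text
[[64.2 77.2  2.6]
 [64.2 47.3 -1.1]
 [64.2 20.8 -0.5]]
[[ 394.9 -103.3    3. ]
 [ 447.7  -89.7    3. ]] [421.27258454 -96.50375787   3.        ]
mat centre [ 443.33074898 -182.72694142]
```

View pics/c18.png

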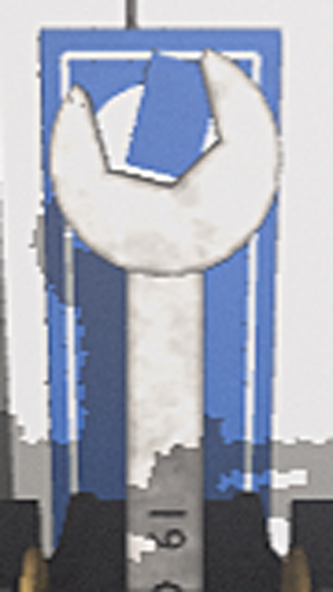

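{"api": "apply_moves", "payload": {
  "offset": [
    [0.05, 0, -0.0013],
    [0.04, 0, 0],
    [0.024, 0, 0],
    [0.012, 0, 0],
    [0, 0, 0],
    [0, 0, 0]
  ],
  "rot": [
    [0, 0, 0],
    [0, 0, 0],
    [0, 0, 0],
    [0, 0, 0],
    [0, 0, 0],
    [0, 0, 0]
  ],
  "gripper": [255, 255, 255, 255, 255, 255]
}}

```text
time: 30.78
position: [443.5, -182.1, 75.8]
tcp_rot: [[0.001, -0.247, 0.969], [-0.0, 0.969, 0.247], [-1.0, -0.0, 0.001]]
contact_force: [0.4, 0.4, -1.4]
gripper_width: 0.141
```

{"api": "apply_moves", "payload": {
  "offset": [
    [0, 0, 0],
    [0, 0, 0],
    [0, 0, 0],
    [0, 0, 0],
    [0, 0, 0],
    [0, 0, 0],
    [0, 0, 0],
    [0, 0, 0]
  ],
  "rot": [
    [0, 0, 0],
    [0, 0, 0],
    [0, 0, 0],
    [0, 0, 0],
    [0, 0, 0],
    [0, 0, 0],
    [0, 0, 0],
    [0, 0, 0]
  ],
  "gripper": [255, 210, 190, 160, 130, 90, 50, 0]
}}

```text
time: 31.78
position: [443.1, -182.1, 75.4]
tcp_rot: [[-0.0, -0.247, 0.969], [0.0, 0.969, 0.247], [-1.0, 0.0, 0.0]]
contact_force: [-0.6, -0.1, -0.2]
gripper_width: 0.739
```

{"api": "apply_moves", "payload": {
  "offset": [
    [0, 0, 0],
    [-0.03, 0, 0],
    [-0.06, 0, 0],
    [-0.06, 0, 0],
    [-0.02, 0, 0],
    [0, 0, 0],
    [0, 0, 0],
    [0, 0, 0]
  ],
  "rot": [
    [0, 0, 0],
    [0, 0, 0],
    [0, 0, 0],
    [0, 0, 0],
    [0, 0, 0],
    [0, 0, 0],
    [0, 0, 0],
    [0, 0, 0]
  ],
  "gripper": [0, 0, 0, 0, 0, 0, 0, 0]
}}

```text
time: 32.78
position: [442.4, -181.8, 201.6]
tcp_rot: [[-0.003, -0.247, 0.969], [0.001, 0.969, 0.247], [-1.0, 0.001, -0.003]]
contact_force: [-1.1, 0.0, -0.2]
gripper_width: 1.003
```

```bash
python3 - <<'E'
from m import *
c=save('wrist','w13')
plan([600,-60,292],90)
E
```

```text
t 32.83 pos [ 442.5 -181.9  201.8] zang 14.3 w 87.0
rotvec share total [-8.808 -0.009 -0.016]
offset share total (after turn) [-0.1203 -0.21    0.1625] min rows 3.498144865629191 mm [ -90.2 -157.5  121.9]
```

View pics/w13.png

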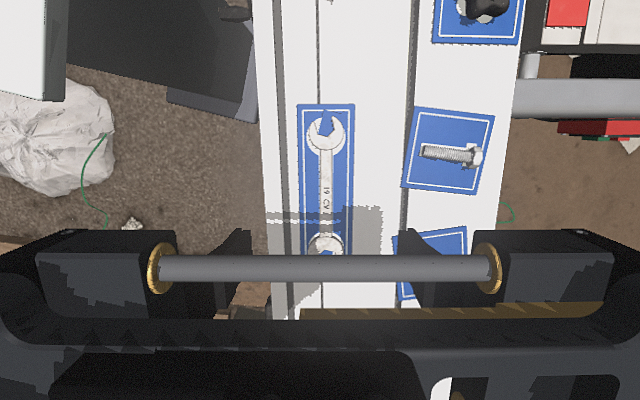

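{"api": "apply_moves", "payload": {
  "offset": [
    [-0.06, 0, 0],
    [-0.06, 0, 0],
    [0, 0, 0],
    [0, 0, 0],
    [0, 0, 0],
    [0, 0, 0],
    [0, 0, 0],
    [0, 0, 0]
  ],
  "rot": [
    [0, 0, 0],
    [-0.88, 0, 0],
    [-0.88, 0, 0],
    [-0.88, 0, 0],
    [-0.88, 0, 0],
    [-0.88, 0, 0],
    [-0.88, 0, 0],
    [-0.88, 0, 0]
  ],
  "gripper": [0, 0, 0, 0, 0, 0, 0, 0]
}}

```text
time: 33.83
position: [442.9, -182.1, 292.1]
tcp_rot: [[-0.002, -0.924, 0.383], [0.0, 0.383, 0.924], [-1.0, 0.002, -0.0]]
contact_force: [-1.1, -0.1, -0.2]
gripper_width: 1.003
```

{"api": "apply_moves", "payload": {
  "offset": [
    [0, 0, 0],
    [0, 0, 0],
    [0, 0, 0],
    [0, -0.0525, 0.0406],
    [0, -0.0525, 0.0406],
    [0, -0.0525, 0.0406],
    [0, -0.0525, 0.0407],
    [0, 0, 0]
  ],
  "rot": [
    [-0.88, 0, 0],
    [-0.88, 0, 0],
    [-0.88, 0, 0],
    [0, 0, 0],
    [0, 0, 0],
    [0, 0, 0],
    [0, 0, 0],
    [0, 0, 0]
  ],
  "gripper": [0, 0, 0, 0, 0, 0, 0, 0]
}}

```text
time: 34.83
position: [602.9, -56.2, 291.1]
tcp_rot: [[-0.001, -1.0, -0.005], [0.001, -0.005, 1.0], [-1.0, 0.001, 0.001]]
contact_force: [-0.9, 0.1, -0.4]
gripper_width: 1.0
```

{"api": "apply_moves", "payload": {
  "offset": [
    [0, 0, 0],
    [0, 0, 0],
    [0, 0, 0]
  ],
  "rot": [
    [0, 0, 0],
    [0, 0, 0],
    [0, 0, 0]
  ],
  "gripper": [0, 0, 0]
}}

```text
time: 35.2
position: [600.1, -61.5, 293.2]
tcp_rot: [[0.0, -1.0, 0.003], [0.0, 0.003, 1.0], [-1.0, -0.0, 0.0]]
contact_force: [-0.2, 0.5, -0.8]
gripper_width: 1.001
```

```bash
python3 - <<'E'
from m import *
c=save('wrist','w14');save('top','t14')
plan([600,-60,292],90)
for r in mats(c): print(*r)
cv2.imwrite('pics/c19.png',cv2.resize(cv2.cvtColor(c['pixels'][0:220,40:440],cv2.COLOR_RGB2BGR),None,fx=2,fy=2,interpolation=cv2.INTER_CUBIC))
E
```

```text
t 35.3 pos [600.4 -61.  293.3] zang 89.87 w 87.0
rotvec share total [-0.015  0.001  0.002]
offset share total (after turn) [0.0017 0.0005 0.0014] min rows 0.026722129328640282 mm [1.3 0.4 1. ]
[530.2  27.7  78.6  78.6  13.8] (358, 85, 72, 77)
[ 439.5 -168.2  148.6   54.9  104.2] (170, 4, 131, 68)
[ 548.1 -110.4   79.2   78.1    8.2] (251, 102, 65, 71)
[ 574.7 -229.9   79.1   78.7   23.1] (156, 138, 81, 60)
[ 462.3 -255.9   55.1   23.7   13.7] (148, 42, 26, 51)
```

View pics/c19.png

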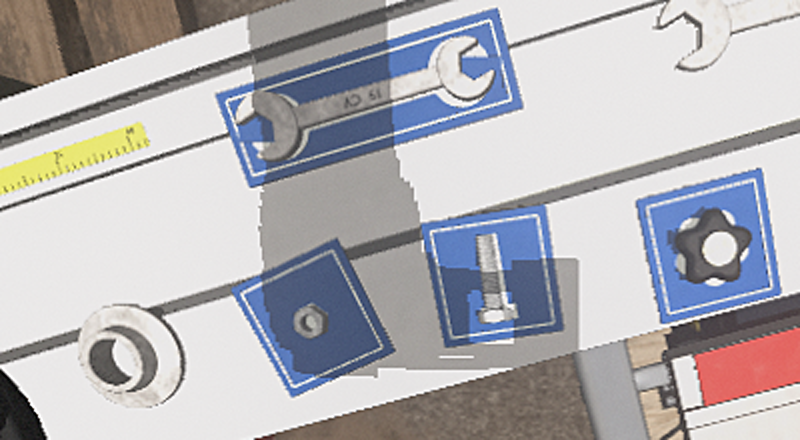

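View pics/t14.png

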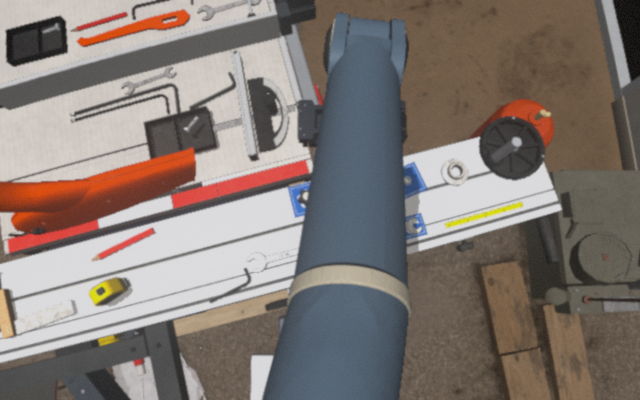

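```bash
python3 - <<'E'
from m import *
c=load('w14')
k=lambda a,z:ray(c,np.array(a,float)/2+[40,0],z)[:,:2]
q=k([(218,93),(497,10),(523,105),(250,186)],3);print('mat',q.round(1),q.mean(0))
p=k([(303,117),(436,83)],11);d=p[1]-p[0];print(p.round(1),p.mean(0),np.degrees(np.arctan2(d[1],d[0])))
cv2.imwrite('pics/c20.png',cv2.resize(cv2.cvtColor(c['pixels'][0:100,140:310],cv2.COLOR_RGB2BGR),None,fx=4.7,fy=4.7,interpolation=cv2.INTER_CUBIC))
E
```

```text
mat [[ 438.1 -272.1]
 [ 395.9 -102.6]
 [ 446.9  -88.6]
 [ 491.4 -259.7]] [ 443.07552896 -180.73147364]
[[ 453.9 -218.6]
 [ 436.4 -138.5]] [ 445.13594317 -178.53597059] 102.29468587144981
```

View pics/c20.png

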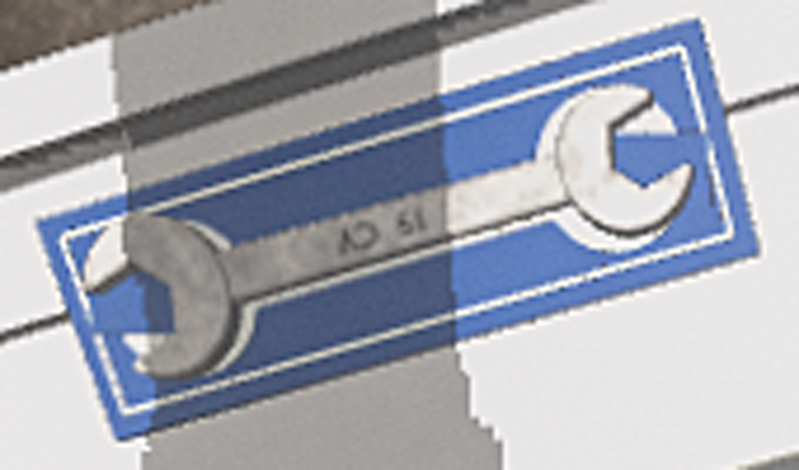

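```bash
python3 - <<'E'
from m import *
c=load('w13')
cv2.imwrite('pics/c21.png',cv2.resize(cv2.cvtColor(c['pixels'][95:260,285:365],cv2.COLOR_RGB2BGR),None,fx=3.6,fy=3.6,interpolation=cv2.INTER_CUBIC))
cv2.imwrite('pics/c21.png',cv2.resize(cv2.cvtColor(c['pixels'][95:260,285:365],cv2.COLOR_RGB2BGR),None,fx=3.6,fy=3.6,interpolation=cv2.INTER_CUBIC))
E
```

```text
(no output)
```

View pics/c21.png

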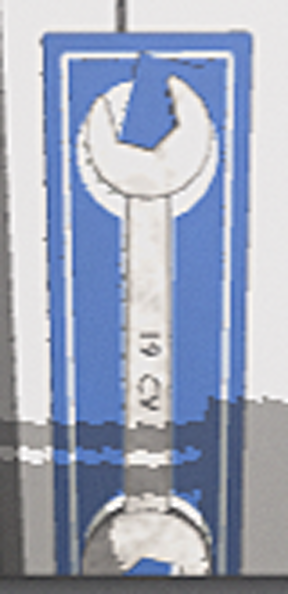

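```bash
python3 - <<'E'
from m import *
c=load('w13');k=lambda a,z:ray(c,np.array(a,float)/3.6+[285,95],z)[:,:2]
a=np.radians(104.3);u=np.array([np.cos(a),np.sin(a)]);v=np.array([-u[1],u[0]]);m0=np.array([443.1,-182.1])
def f(n,a,z): 
    g=k(a,z)-m0; print(n,'along',(g@u).round(1),'across',(g@v).round(1))
f('mat top corners',[(42,34),(251,34)],3)
f('drawn shank',[(130,216),(180,212),(95,493),(205,493)],3)
f('tip',[(172,76),(100,100)],11)
f('shank junctions',[(148,198),(150,508)],11)
f('shank edges',[(127,220),(172,220),(127,480),(172,480)],11)
# original measured before pick (w11)
c=load('w11');s=ray(c,np.array([(168,178),(168.7,512),(190,46)])/3.7+[280,100],8)[:,:2]
print(np.linalg.norm(s[0]-s[1]),np.linalg.norm(s[2]-s[0]))
E
```

```text
mat top corners along [88.1 88.1] across [ 27.6 -27.5]
drawn shank along [ 40.4  41.4 -40.7 -40.7] across [  4.5  -9.2  15.1 -17.3]
tip along [77.2 71.2] across [-6.6 12.1]
shank junctions along [ 45.9 -42.2] across [-0.4 -1. ]
shank edges along [ 40.1  40.1 -33.7 -33.7] across [ 5.2 -6.8  5.6 -7.3]
88.77130941218219 31.892316882894818
```

```bash
python3 - <<'E'
from m import *
c=load('w14');k=lambda a,z:ray(c,np.array(a,float)/4.7+[140,0],z)[:,:2]
a=np.radians(104.3);u=np.array([np.cos(a),np.sin(a)]);v=np.array([-u[1],u[0]]);m0=np.array([443.1,-182.1])
def f(n,a,z): 
    g=k(a,z)-m0; print(n,'along',(g@u).round(1),'across',(g@v).round(1))
f('mat corners',[(37,220),(698,18),(760,255),(118,440)],3)
f('tips R',[(692,168),(650,92)],11)
f('tips L',[(86,290),(140,366)],11)
f('junction',[(231,275),(557,180)],11)
f('drawn R back/L back',[(540,140),(250,330)],3)
f('drawn tips R, L',[(690,130),(85,275),(130,345)],3)
E
```

```text
mat corners along [-87.4  89.1  89.4 -87.2] across [ 27.1  27.2 -28.7 -28.4]
tips R along [78.6 73.4] across [-7.1 11.8]
tips L along [-77.8 -71.1] across [  5.7 -14.8]
junction along [-40.7  45.5] across [-0.7 -1.2]
drawn R back/L back along [ 43.1 -43.5] across [ 11.1 -12. ]
drawn tips R, L along [ 80.2 -80.4 -75.3] across [ 3.6 11.7 -7.2]
```

```bash
python3 - <<'E'
from m import *
c=load('w14')
hsv=cv2.cvtColor(c['pixels'],cv2.COLOR_RGB2HSV)
print('knob boss',ray(c,(40+719/2,251/2),31).round(1),'nut',ray(c,(40+311/2,321/2),13).round(1))
print(robot.finish_job())
E
```

```text
knob boss [[532.1  26.9  31. ]] nut [[ 574.4 -226.4   13. ]]
the job is handed in; nothing more can be done
None
```

I placed the star knob, hexagon bolt, hexagon nut and small spanner on their mats in that order. I let go of each one, backed the arm off above the work and handed the job in at about 35 s. I saw no contact or wrist force above about 6 N.

| Item | Last checks against the mat |
|---|---|
| **Knob** | The close view put it within 1 mm of the middle, lobes down. The final overview read about 2 mm off. |
| **Bolt** | About 1 mm off the middle, lying at 7.0° against the outline's 7.6°. |
| **Nut** | Lying flat, about 1 mm off in the close view. The final overview read about 3 mm off, which I think is my oblique pixel reading rather than movement. |
| **Spanner** | Lying flat along the outline. Taking its middle from the jaw tips, it is within about 1 mm. Taking it from where the shank meets the jaws, it is about 2–3 mm off along its length. At pick-up the shank ends were also about 3 mm off the tips' middle, so I went by the tips. One shank-angle reading from the high view was 102.3° against the mat's 104.3°; the close view showed it parallel. |

I did not touch the flange or the larger spanner. Both looked in place in the last pictures, though the wrist view showed only one end of the spanner and the arm hid the rest of it in the top view. I did not measure either one again.

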